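# Refit a controller's backup battery and plug-in card

### The job

Refit the open controller chassis on the bench: first put the black battery block into its bay, tongue tucked under the retaining lip, and rock it down gently, never forcing it, until it lies flat and fully home; then take the plug-in card from its stand and slide it down the chassis's two upright card guides until it is seated on the chassis floor. Let go of both and leave the spool, bin, screwdriver and can where they are.

Things in the scene. Friction and masses are not known exactly. Their poses are not given: they have to be found in the camera images.
- battery: Loose black battery block, 0.25 to 0.5 kg: 84 mm long (x), 44 wide (y), 46 high (z). At the foot of its -x end a tongue sticks out 8 mm more (28 wide, 8 thick, undersides level): 92 mm overall. Origin: centre of the underside of the 84 mm block. Starts upright on the bench. Grip it across the 44 mm, fingertips 17 mm or more above its underside. Never press it with over 35 N.
- chassis: Grey open controller chassis, fixed to the bench, 150 mm (x) by 180 mm (y), floor plate 6 mm thick, rim 14 mm high. Origin: centre of its underside. Aluminium battery cradle centred at y = -40 mm, two black card guides centred at y = +45 mm; a white terminal strip 12 mm high on the floor along its +x edge.
- bay_floor (a point): Mean place of the centre of the battery bay's floor, on the chassis floor 6 mm above the bench; axes as the chassis. The bay is an open-bottomed aluminium cradle clamped on the floor: true to this in y and yaw, but shifted along x by up to 14 mm either way (not reported: feel or look). Inside 87 x 46 mm: 3 mm of play lengthwise, 2 mm across. Seated, the battery's tongue points to -x.
- lip_mid (a point): Mean place of the lower edge of the cradle's lip (-x end), 43.5 mm to -x of bay_floor, 12.5 mm above it; shifted with the cradle. Lip 4 mm thick, room under it 10.5 mm to -x. Cradle sides 14 mm, +x end wall 20 mm high (top 4 mm flared). To fit: far end up about 24 degrees, tongue low, push to -x until the block meets the lip, then lower it, following some 5 mm to -x.
- card: Loose green plug-in card, 0.12 kg, upright in its stand: board 90 mm long (x), 4 thick (y), 60 high (z); on top an aluminium pull block 36 (x) by 12 mm (y), from 54 to 80 mm above the lower edge. Origin: centre of the lower edge. Both ends alike. Grip the 12 mm of the pull block from above. In the stand it may lean by up to 4 degrees.
- stand: Grey card stand, fixed: base 120 mm (x) by 64 mm (y), 10 mm thick, origin at the centre of its underside, with two guides 30 mm high that hold the card's ends; the card stands 10 mm above the bench with its axes along the stand's.
- card_slot (a point): Centre of the card's place on the chassis floor (6 mm above the bench) between the two guides; axes as the chassis. The seated card's origin lies here, long side along x, either way round. Guides 40 mm high plus a flared mouth up to 46 mm above the floor; grooves 6 mm wide, 1.5 mm of play at each end of the card.
- spool: Bystander: orange spool of copper wire, 68 mm across, 46 mm high, loose, origin at centre of underside. Leave alone.
- bin: Bystander: small blue open bin 100 x 80 x 55 mm, loose, origin at centre of underside. Leave alone.
- driver: Bystander: screwdriver lying on the bench, loose. Leave alone.
- can: Bystander: squat red can 54 mm across, 50 mm high, loose, origin at centre of underside. Leave alone.

How it is judged (in metres and radians):
On the way, in this order (a step that is already met when the one before it is completed fails the run):
1. the battery lies flat in its bay, tongue under the lip (x of battery in the frame of bay_floor between -0.019 and 0.019 m and y of battery in the frame of bay_floor between -0.004 and 0.004 m and z of battery in the frame of bay_floor below 0.002 m and angle between battery's own z axis and vertical below 0.04 rad), for 0.2 s.
2. the card is seated in the guides (horizontal distance between card and card_slot below 0.004 m and z of card in the frame of card_slot below 0.0025 m and angle between card's own z axis and vertical below 0.09 rad), for 0.2 s.
At the end, for the whole second after the job is handed in: Battery flat on the floor in the cradle: within 2 mm in height, 4 mm in y, 19 mm in x of bay_floor, level to 0.04 rad; card within 4 mm sideways, 2.5 mm in height of card_slot, upright to 0.09 rad; both aligned with the chassis to 0.08 rad, at rest, released (all of step 1 and all of step 2 and angle between the x axis of each of battery, card and the x axis of chassis, either way round below 0.08 rad and linear speed of each of battery, card below 0.02 m/s); the robot touches nothing.
It fails at once if a bystander (spool, bin, screwdriver or can) was moved by more than 30 mm (distance of any of spool, bin, driver, can from where it was at the start of the episode above 0.03 m).
It fails at once if the battery was forced: pressed against the chassis or its cradle with more than 35 N (contact force between battery and chassis above 35 N).
It also fails if it takes over 61 s, if anything falls off the work surface, if the arm or the gripper's body presses on something with over 40 N, if the wrist force passes 120 N, or if a joint passes its speed limit or range.

### The arm

A 6-joint arm with a two-finger parallel gripper is mounted at the origin on the work surface. World frame = base frame: x ahead of the robot, y to its left, z up, the work surface at z = 0. Lengths are in mm, angles in rad, forces in N, time in s.
With the tool pointing down it reaches from about 350 to 775 mm from the base axis. Payload 7.3 kg.
Tool frame: the origin (TCP) lies at the very end of the fingers, on their centre line; the grasp point (between the pads) lies 19 mm behind it; x points along the fingers, y is the direction in which the jaws open and shut, and the axes are right-handed (so a half turn about x gives the same grasp; the last joint's range is limited). The gripper opens to 92 mm and grips with 3 to 60 N. Pads are 19 mm wide; open, the fingers measure 130 mm over their backs; the gripper's body (75 mm by 190 mm) begins 47 mm behind the grasp point.
Start: joints at [1.147, 0.342, 1.524, -0, 1.275, -0.146], TCP at [143.961, 504.896, 226.741] pointing down, gripper open.
Joint ranges: [-2.53, 2.53], [-0.77, 2.02], [0.04, 2.7], [-1, 4.14], [0.28, 2.66], [-3.11, 3.11]. Speed limits (rad/s): [2.57, 2.57, 3.14, 3.14, 3.14, 3.14].

### API

Orientations are given as [roll, pitch, yaw] about the fixed x, y, z axes, in that order (R = Rz(yaw) Ry(pitch) Rx(roll)).
In Python, from plant import sensors, capture, bot gives the robot as it stands.
- The arm moves only by the shell command python3 -m crank 'ROWS' [OPENING]. ROWS is JSON, a list of rows, each an object of numbers: "dx", "dy", "dz": the shift along the tool's x, y, z in cm; "spin": the turn about the tool's x in rad. A call has 1 to 20 rows; each row is the pose to reach, as a shift and turn from the pose commanded when the call began, along the tool's axes at that moment; what a row does not reach only later rows make up. A row lasts 1/12 s, in which the tool goes at most 41.7 mm and 7.16 degrees, less where a joint would pass 70% of its speed; a pose out of reach is approached as far as the arm can. A call with a gripper value outside its range is refused whole. OPENING is the opening in per cent of the stroke, from 0 (shut) to 100 (fully open), set as the call begins (- or left out, the last holds). The fingers move at their own pace and stop on an object; the grip force is fixed at half the most. Time passes only in rows, so rows that repeat a pose let the fingers close. It gives the time, the measured TCP pose, the force and the opening at its end, in the units of the state.
- sensors.get_obs(): the state, without advancing time (a new reading comes with each control period).
- capture(name): name is "side" or "top"; returns a dict with "frame" (400x640x3 uint8, blue, green, red), "vfov" (degrees; the focal length in pixels is half the picture's height over the tangent of half this angle, whatever the lens; pixels are square), "cx", "cy" (the principal point, pixels), "k1" (the pictures are not rectified: a ray, as slopes to the right and down, at radius r is drawn at 1 + k1 r^2 times it, then the intrinsics apply), "view" (4x4, takes a point from world to camera coordinates). Camera axes: x right, y down, z forward; pixel columns grow to the right and rows downward; lengths in mm; the calibration is good to about 2 mm. A picture is of the moment at which its call begins. There is no depth.
- bot.close_job(): hands the job in, once; it reports no verdict.
The state is a dict: "time": time; "joint_positions": joint angles; "dq": joint speeds; "tau": joint torques, N m; "tool_pos": TCP position; "tcp_rot": TCP orientation; "contact_force": force on the tool from outside, world axes, zero at the start; "moment": the same for the moment, N m; "grip_width": finger opening in mm.
Only numpy, scipy, OpenCV 4.12 (cv2) and the standard library are available. Lean on these libraries where they do the work, as an engineer would, in place of code of your own. Each camera call takes 0.05 s, during which the arm holds its last target.

## Working session

There is one attempt and no reset: what is moved stays moved. The work goes in short steps, Python scripts to look and compute and a shell command to move; the robot and the scene stay as the last step left them, time stands still between calls to the robot, and variables do not carry over. Pictures are saved under pics/ and viewed, and the job is handed in when it is done.

```bash
ls; mkdir -p pics
python3 - <<'E'
from plant import sensors,capture,bot
import cv2,numpy as np
o=sensors.get_obs()
for k,v in o.items(): print(k,v)
for n in("side","top"):
    c=capture(n); cv2.imwrite(f"pics/{n}0.png",c["frame"]); print(n,{k:v for k,v in c.items() if k!="frame"})
E
```

```text
pics
time 0.0
joint_positions [ 1.14699956e+00  3.42722721e-01  1.52500519e+00 -2.35426006e-05
  1.27538432e+00 -1.45982546e-01]
dq [-0.00010655 -0.00108753  0.00050895  0.00116486 -0.00034132  0.00123611]
tau [ 3.57842982e-04 -4.31224680e+01 -2.44219244e+01  7.18487240e-02
  5.56861516e-02 -1.43246111e-04]
tool_pos [143.794611   504.50945274 226.04908577]
tcp_rot [-1.7019651   1.56927658 -1.97977245]
contact_force [-1.06418699 -0.3855286   0.83449028]
moment [ 0.03214859  0.02635171 -0.00777308]
grip_width 91.88783006979732
side {'vfov': 55.698089989206565, 'cx': 322.1610206167597, 'cy': 203.35708565557638, 'k1': -0.0368909375324091, 'view': array([[ 8.73391557e-01, -4.86582598e-01,  2.06049488e-02,
        -5.19996319e+02],
       [-3.08749807e-01, -5.85918405e-01, -7.49248410e-01,
         2.39008466e+02],
       [ 3.76644057e-01,  6.48025461e-01, -6.61968471e-01,
         6.97138731e+02],
       [ 0.00000000e+00,  0.00000000e+00,  0.00000000e+00,
         1.00000000e+00]])}
top {'vfov': 51.519750217237345, 'cx': 322.8910754193743, 'cy': 207.70617516467036, 'k1': 0.007297892667111262, 'view': array([[-2.54296298e-02, -9.99597864e-01,  1.25477044e-02,
         1.63257777e+01],
       [-9.98156451e-01,  2.46970174e-02, -5.54414677e-02,
         5.74284976e+02],
       [ 5.51092818e-02, -1.39344280e-02, -9.98383092e-01,
         9.54816756e+02],
       [ 0.00000000e+00,  0.00000000e+00,  0.00000000e+00,
         1.00000000e+00]])}
```

View pics/side0.png

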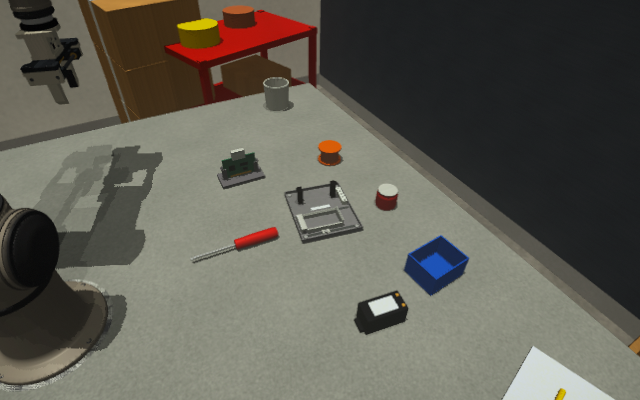

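View pics/top0.png

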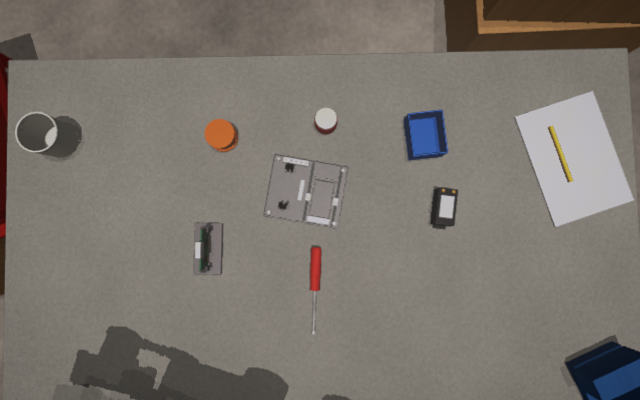

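```bash
cat > h.py <<'E'
import numpy as np,cv2
from plant import sensors,capture,bot
from scipy.spatial.transform import Rotation as R
def K(c):
    H=c["frame"].shape[0]; f=H/2/np.tan(np.radians(c["vfov"])/2)
    return np.array([[f,0,c["cx"]],[0,f,c["cy"]],[0,0,1.]]),np.array([c["k1"],0,0,0,0.])
def rays(c,uv):
    k,d=K(c); V=np.array(c["view"])
    n=cv2.undistortPointsIter(np.array(uv,float).reshape(-1,1,2),k,d,None,None,(3,50,1e-9)).reshape(-1,2)
    D=np.c_[n,np.ones(len(n))]@V[:3,:3]
    return -V[:3,:3].T@V[:3,3],D
def plane(c,uv,z):
    o,D=rays(c,uv); return o+D*((z-o[2])/D[:,2])[:,None]
def proj(c,P):
    k,d=K(c);V=np.array(c["view"])
    return cv2.projectPoints(np.array(P,float).reshape(-1,1,3),cv2.Rodrigues(V[:3,:3])[0],V[:3,3],k,d)[0].reshape(-1,2)
def tri(c1,uv1,c2,uv2):
    out=[]
    for a,b in zip(np.atleast_2d(uv1),np.atleast_2d(uv2)):
        o1,d1=rays(c1,[a]);o2,d2=rays(c2,[b]);d1=d1[0];d2=d2[0]
        s=np.linalg.lstsq(np.c_[d1,-d2],o2-o1,rcond=None)[0]
        p,q=o1+s[0]*d1,o2+s[1]*d2; out.append(np.r_[(p+q)/2,np.linalg.norm(p-q)])
    return np.array(out)
def crop(c,x0,y0,x1,y1,s,name):
    cv2.imwrite(name,cv2.resize(c["frame"][y0:y1,x0:x1],None,fx=s,fy=s,interpolation=cv2.INTER_CUBIC))
E
python3 - <<'E'
from h import *
import pickle
t=capture("top");s=capture("side")
pickle.dump((t,s),open("c0.pkl","wb"))
crop(t,255,145,355,235,8,"pics/t_ch.png")
crop(t,420,180,470,235,10,"pics/t_bat.png")
crop(t,185,215,230,280,9,"pics/t_st.png")
crop(s,275,175,370,245,8,"pics/s_ch.png")
crop(s,345,280,415,340,9,"pics/s_bat.png")
crop(s,210,140,270,190,9,"pics/s_st.png")
E
```

```text
(no output)
```

View pics/t_ch.png

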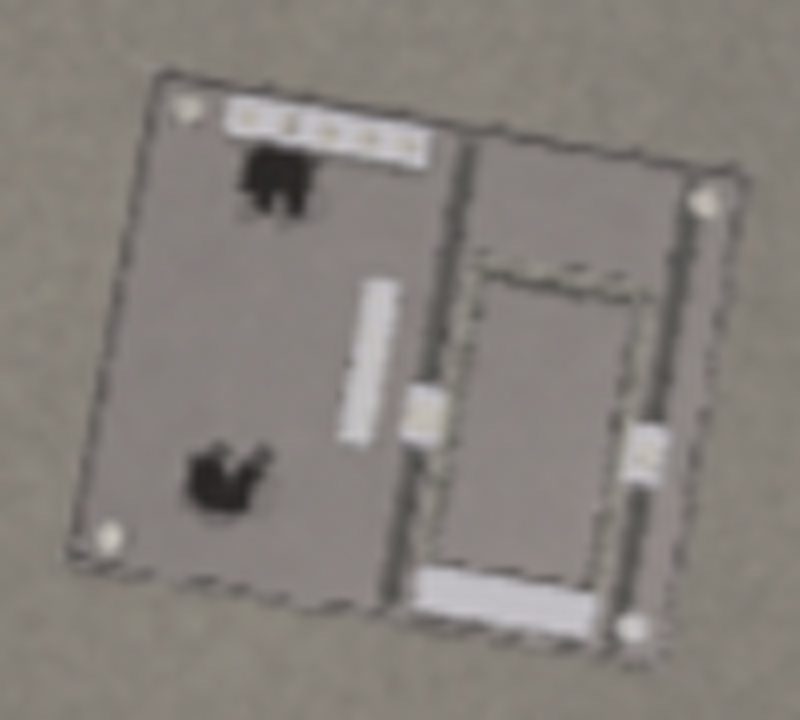

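View pics/t_bat.png

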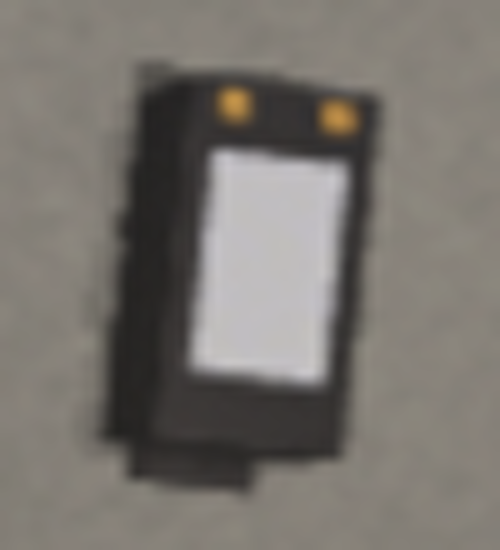

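View pics/t_st.png

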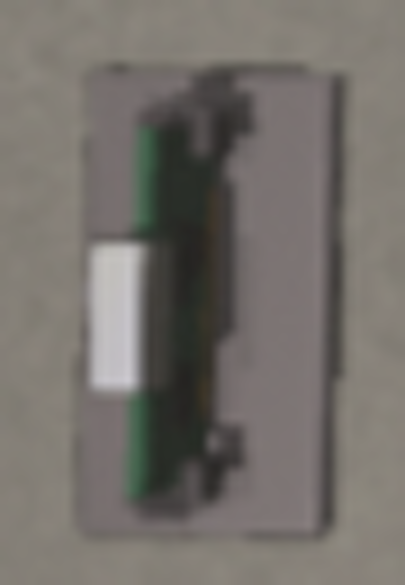

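View pics/s_ch.png

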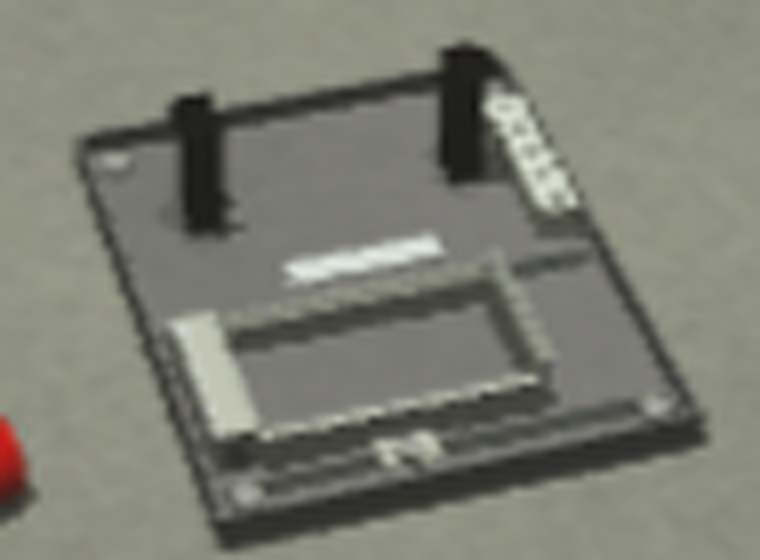

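View pics/s_bat.png

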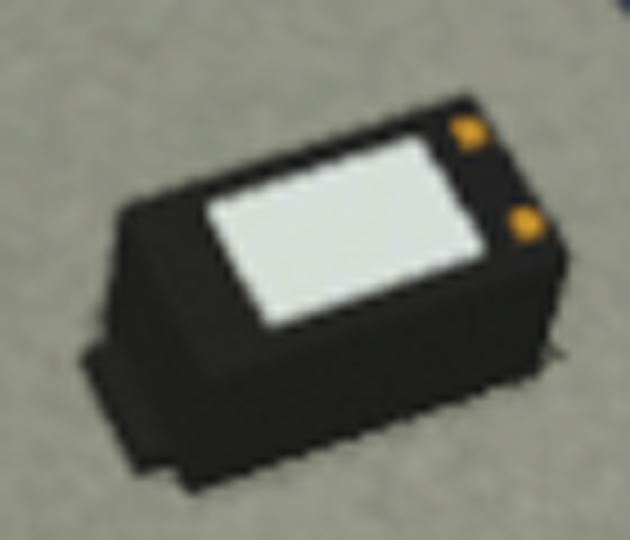

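View pics/s_st.png

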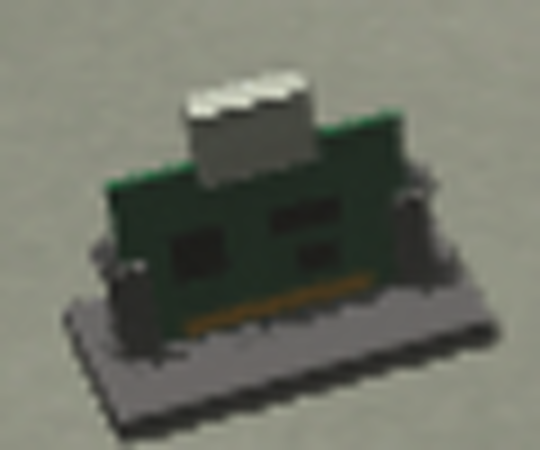

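Run:
```python
from h import *
import pickle
t,s=pickle.load(open("c0.pkl","rb"))
P=lambda l,x0,y0,k:(np.array(l,float)+.5)/k-.5+[x0,y0]
np.set_printoptions(precision=1,suppress=True)
def rect(p):
    print(p); 
    for i in range(len(p)):
        d=p[(i+1)%len(p),:2]-p[i,:2]; print("   edge",np.linalg.norm(d),np.degrees(np.arctan2(d[1],d[0])))
    print("  mean",p.mean(0))
print("chassis top");a=P([(160,72),(748,178),(650,660),(72,562)],255,145,8);rect(plane(t,a,14))
print("chassis side");b=P([(80,142),(490,50),(703,412),(220,520)],275,175,8);rect(plane(s,b,14))
print("tri");print(tri(t,a,s,b[[1,2,3,0]]))
print("lip top");a=P([(416,565),(602,590),(595,638),(410,610)],255,145,8);rect(plane(t,a,22.5))
print("lip side");b=P([(170,320),(215,312),(258,430),(216,440)],275,175,8);rect(plane(s,b,22.5))
print("bat top");a=P([(180,72),(380,98),(342,457),(150,442)],420,180,10);rect(plane(t,a,46))
print("bat side");b=P([(122,207),(470,92),(570,250),(215,378)],345,280,9);rect(plane(s,b,46))
print("label top");a=P([(212,150),(350,160),(326,385),(190,372)],420,180,10);rect(plane(t,a,46))
print("label side");b=P([(207,205),(415,137),(487,250),(270,327)],345,280,9);rect(plane(s,b,46))
print("stand top");a=P([(85,68),(333,74),(325,535),(82,530)],185,215,9);rect(plane(t,a,10))
print("stand side");b=P([(68,310),(435,160),(497,330),(122,432)],210,140,9);rect(plane(s,b,10))
print("pull top");a=P([(93,240),(143,240),(137,390),(90,388)],185,215,9);rect(plane(t,a,90))
print("pull side");b=P([(188,98),(290,72),(308,84),(194,115)],210,140,9);rect(plane(s,b,90))
```

```text
chassis top
[[705.3 112.6  14. ]
 [669.8 -60.   14. ]
 [528.5 -27.2  14. ]
 [561.4 141.1  14. ]]
   edge 176.24385545729646 -101.63229157841833
   edge 145.0650864628919 166.93930811724871
   edge 171.47350746264283 78.93576129062158
   edge 146.7246426892003 -11.178279153731811
  mean [616.3  41.6  14. ]
chassis side
[[562.  143.3  14. ]
 [706.2 122.9  14. ]
 [673.3 -57.4  14. ]
 [526.2 -28.9  14. ]]
   edge 145.66832406939676 -8.038775056811675
   edge 183.3214277693496 -100.34929025068978
   edge 149.82920099895705 169.03812787642985
   edge 175.8987591689122 78.25945818388396
  mean [616.9  45.   14. ]
tri
[[701.9 112.6  23.    3.9]
 [670.  -60.1  17.8   1.8]
 [527.9 -27.   11.4   1.4]
 [561.2 140.9  16.1   0.3]]
lip top
[[557.7  40.4  22.5]
 [549.1 -13.4  22.5]
 [535.2 -11.   22.5]
 [544.7  42.4  22.5]]
   edge 54.485897544316494 -99.09116021091799
   edge 14.07790994244572 170.19217815021668
   edge 54.278106648880694 79.95381453436926
   edge 13.172183384945678 -8.920443057485866
  mean [546.7  14.6  22.5]
lip side
[[546.7  44.7  22.5]
 [560.3  41.5  22.5]
 [548.7  -9.3  22.5]
[... 1996 characters left out ...]
699002 177.3250871707484
   edge 65.69929409409163 86.50147302510088
  mean [491.3 279.3  10. ]
pull top
[[505.3 279.   90. ]
 [505.  267.2  90. ]
 [469.5 268.9  90. ]
 [470.2 280.   90. ]]
   edge 11.848299829423679 -91.49577644371962
   edge 35.54565349301755 177.21463379250196
   edge 11.130802037734993 86.03173736024397
   edge 35.05654577928266 -1.6136471146773137
  mean [487.5 273.8  90. ]
pull side
[[472.8 282.6  90. ]
 [504.1 282.   90. ]
 [506.6 273.4  90. ]
 [471.5 273.3  90. ]]
   edge 31.30113820713597 -1.2642587747352634
   edge 8.913349475233776 -73.83400622292524
   edge 35.128549897242635 -179.834865962068
   edge 9.450160617906986 81.76719874225269
  mean [488.8 277.8  90. ]
```

Run:
```python
from h import *
import pickle
t,s=pickle.load(open("c0.pkl","rb"))
np.set_printoptions(precision=1,suppress=True)
for n,c,(x0,y0,x1,y1) in (("top",t,(262,150,352,232)),("side",s,(280,180,365,245))):
    g=cv2.cvtColor(c["frame"],cv2.COLOR_BGR2GRAY)[y0:y1,x0:x1]
    G=cv2.resize(g,None,fx=8,fy=8,interpolation=cv2.INTER_CUBIC)
    m=(G>165).astype(np.uint8)
    k,l,st,ce=cv2.connectedComponentsWithStats(m)
    for i in range(1,k):
        if st[i,4]<60: continue
        uv=(ce[i]+.5)/8-.5+[x0,y0]
        r=cv2.minAreaRect(np.argwhere(l==i)[:,::-1].astype(np.float32))
        print(n,uv,st[i,4]/64,"z14",plane(c,[uv],14)[0][:2],"z22.5",plane(c,[uv],22.5)[0][:2],np.array(r[1])/8,r[2])
```

```text
top [295.6 160.9] 107.40625 z14 [686.8  63.5] z22.5 [685.3  63.1] [25.4  4.8] 9.934098243713379
top [278.2 158.1] 3.640625 z14 [694.3 104.3] z22.5 [692.8 103.6] [2. 2.] 90.0
top [342.7 170. ] 5.484375 z14 [662.6 -47.2] z22.5 [661.3 -46.6] [2.7 2.3] 59.03623962402344
top [300.7 189.6] 77.96875 z14 [618.4  53. ] z22.5 [617.6  52.7] [ 4.2 20.6] 10.007980346679688
top [307.5 196.5] 30.328125 z14 [601.9  37.3] z22.5 [601.2  37.1] [4.9 6.8] 12.52880859375
top [335.  201.3] 32.15625 z14 [589. -27.] z22.5 [588.4 -26.6] [5.  7.1] 10.17551040649414
top [268.3 211.7] 6.21875 z14 [568.3 130. ] z22.5 [567.9 129. ] [2.6 2.8] 45.0
top [317.7 219.8] 115.921875 z14 [546.6  14.7] z22.5 [546.4  14.7] [22.7  5.6] 9.659893035888672
top [333.8 223. ] 8.59375 z14 [538.  -22.7] z22.5 [537.9 -22.3] [3.  3.2] 90.0
side [340.8 193.4] 59.734375 z14 [690.5  70.9] z22.5 [684.8  62.4] [16.8  4.7] 61.3428840637207
side [319.9 206.9] 52.3125 z14 [616.5  50.1] z22.5 [611.8  41.9] [ 3.  19.6] 78.69007110595703
side [301.4 221.3] 76.1875 z14 [551.9  25.4] z22.5 [548.1  17.5] [16.   5.4] 67.90576934814453
side [335.6 222.8] 1.34375 z14 [622.3 -17.8] z22.5 [617.5 -25.1] [2.2 0.8] 0.0
side [320.8 225.9] 2.125 z14 [585.6 -10.3] z22.5 [581.3 -17.7] [0.8 3. ] 82.40535736083984
side [316.4 226.9] 1.71875 z14 [574.9  -8.3] z22.5 [570.7 -15.7] [0.8 2.8] 83.2901611328125
side [327.8 229.9] 5.125 z14 [593.7 -29.7] z22.5 [589.3 -36.9] [3.2 2. ] 26.56505012512207
side [323.1 230.8] 4.234375 z14 [582.4 -27.1] z22.5 [578.2 -34.2] [2.8 2.5] 0.0
```

```bash
cat >> h.py <<'E'
np.set_printoptions(precision=2,suppress=True)
def st():
    o=sensors.get_obs(); return o,R.from_euler("xyz",o["tcp_rot"])
def go(x,y,z,jaw=None):
    """needed shift in cm along tool axes; jaw = yaw (deg) of the jaw axis, mod 180"""
    o,r=st(); d=r.inv().apply(np.array([x,y,z])-o["tool_pos"])/10
    Y=r.apply([0,1,0]); X=r.apply([1,0,0]); cur=np.degrees(np.arctan2(Y[1],Y[0]))
    print("t",o["time"],"pos",o["tool_pos"],"toolx",X,"jaw",cur,"j6",o["joint_positions"][5],"F",o["contact_force"],"w",o["grip_width"])
    if jaw is not None:
        a=(jaw-cur+90)%180-90; print("spin(rad) opts",-np.radians(a),-np.radians(a-180*np.sign(a)))
    print("dx dy dz cm",d)
E
python3 - <<'E'
from h import *
b=np.array([570.2,-277]);u=np.array([np.cos(np.radians(-7.7)),np.sin(np.radians(-7.7))])
p=b+24*u;print(p)
go(p[0],p[1],120,82.3)
E
```

```text
[ 593.98 -280.22]
t 0.2 pos [143.86 504.68 226.34] toolx [-0. -0. -1.] jaw 74.08580710004568 j6 -0.14603084041858724 F [0.73 0.6  0.09] w 91.52476501818532
spin(rad) opts -0.14336471149814392 2.9982279420916496
dx dy dz cm [ 10.68 -63.13  64.81]
```

```bash
python3 -m crank '[{"dx":10.6,"dy":-63.1,"dz":64.8,"spin":-0.14},{"dx":10.6,"dy":-63.1,"dz":64.8,"spin":-0.14},{"dx":10.6,"dy":-63.1,"dz":64.8,"spin":-0.14},{"dx":10.6,"dy":-63.1,"dz":64.8,"spin":-0.14},{"dx":10.6,"dy":-63.1,"dz":64.8,"spin":-0.14},{"dx":10.6,"dy":-63.1,"dz":64.8,"spin":-0.14},{"dx":10.6,"dy":-63.1,"dz":64.8,"spin":-0.14},{"dx":10.6,"dy":-63.1,"dz":64.8,"spin":-0.14},{"dx":10.6,"dy":-63.1,"dz":64.8,"spin":-0.14},{"dx":10.6,"dy":-63.1,"dz":64.8,"spin":-0.14},{"dx":10.6,"dy":-63.1,"dz":64.8,"spin":-0.14},{"dx":10.6,"dy":-63.1,"dz":64.8,"spin":-0.14},{"dx":10.6,"dy":-63.1,"dz":64.8,"spin":-0.14},{"dx":10.6,"dy":-63.1,"dz":64.8,"spin":-0.14},{"dx":10.6,"dy":-63.1,"dz":64.8,"spin":-0.14},{"dx":10.6,"dy":-63.1,"dz":64.8,"spin":-0.14},{"dx":10.6,"dy":-63.1,"dz":64.8,"spin":-0.14},{"dx":10.6,"dy":-63.1,"dz":64.8,"spin":-0.14},{"dx":10.6,"dy":-63.1,"dz":64.8,"spin":-0.14},{"dx":10.6,"dy":-63.1,"dz":64.8,"spin":-0.14}]' 100
python3 -c "
from h import *
go(594,-280.2,120,82.3)"
```

```text
time: 1.87
tool_pos: [555.3, -213.2, 129.3]
tcp_rot: [2.45, 1.57, 2.312]
contact_force: [0.9, 1.3, 0.8]
grip_width: 91.8
t 1.8667 pos [ 555.34 -213.16  129.34] toolx [-0.  0. -1.] jaw 82.08287073255276 j6 -1.9281049616662953 F [0.93 1.29 0.84] w 91.82260214440018
spin(rad) opts -0.003789620619397577 3.1378030329703956
dx dy dz cm [ 0.93 -6.11  4.75]
```

```bash
python3 -m crank '[{"dx":3,"dy":-3,"dz":2.4},{"dx":5.9,"dy":-6,"dz":4.7},{"dx":5.9,"dy":-6,"dz":4.7},{"dx":5.9,"dy":-6,"dz":4.7}]'
python3 -c "
from h import *
go(594,-280.2,18.5,82.3)
t=capture('top');s=capture('side')
crop(t,390,150,490,250,6,'pics/t1.png');crop(s,330,240,430,340,6,'pics/s1.png')"
```

```text
t 1.8667 pos [ 555.34 -213.16  129.34] toolx [-0.  0. -1.] jaw 82.08287073255276 j6 -1.9281049616662953 F [0.93 1.29 0.84] w 91.82260214440018
spin(rad) opts -0.003789620619397577 3.1378030329703956
dx dy dz cm [11.08 -6.11  4.76]invalid input at $[0]: expected keys dx, dy, dz, spin
```

View pics/t1.png

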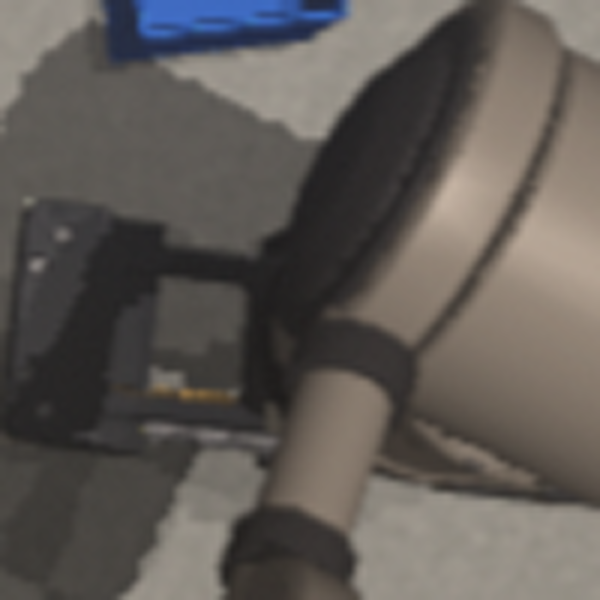

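View pics/s1.png

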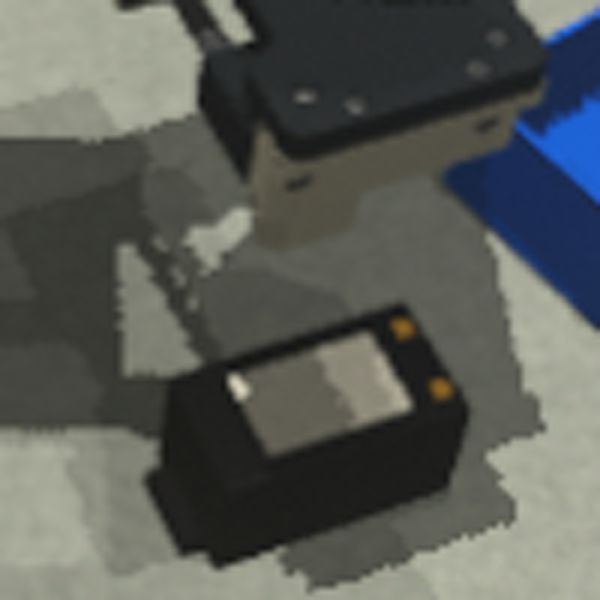

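The move was refused because every row needs all four keys. The pictures show the gripper above and left of the battery (side crop, battery about (310,430)). I repeat the move with full rows.

```bash
python3 -m crank '[{"dx":3,"dy":-3,"dz":2.4,"spin":0},{"dx":5.6,"dy":-6,"dz":4.7,"spin":0},{"dx":5.6,"dy":-6,"dz":4.7,"spin":0},{"dx":5.6,"dy":-6,"dz":4.7,"spin":0}]'
python3 -c "
from h import *
go(594,-280.2,18.5,82.3)
t=capture('top');s=capture('side')
crop(t,390,150,490,250,6,'pics/t2.png');crop(s,330,240,430,340,6,'pics/s2.png')"
```

```text
time: 2.3
tool_pos: [592.2, -278.1, 70.7]
tcp_rot: [2.742, 1.566, 2.603]
contact_force: [-1.4, 0.6, 0.2]
grip_width: 91.4
t 2.3 pos [ 592.17 -278.09   70.67] toolx [-0.  0. -1.] jaw 81.98763433359166 j6 -1.9869733183241298 F [-1.36  0.61  0.2 ] w 91.397726020634
spin(rad) opts -0.005451809349011781 3.1361408442407814
dx dy dz cm [ 5.22 -0.19  0.23]
```

View pics/t2.png

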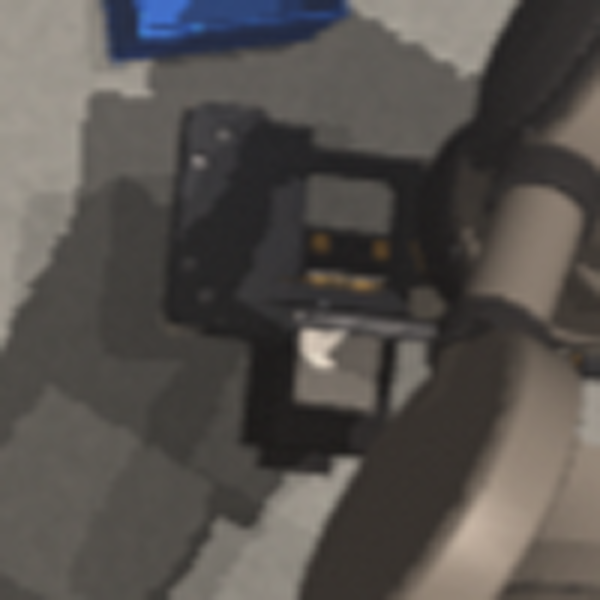

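View pics/s2.png

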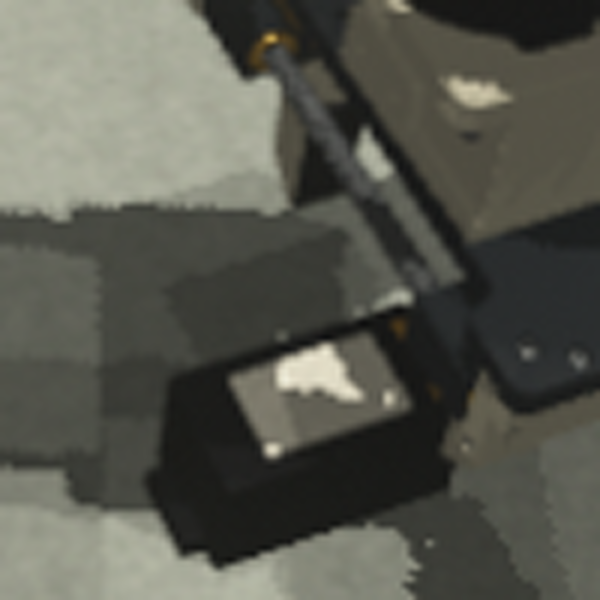

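```bash
python3 -m crank '[{"dx":2.6,"dy":-0.1,"dz":0.1,"spin":0},{"dx":5.0,"dy":-0.1,"dz":0.1,"spin":0},{"dx":5.0,"dy":-0.1,"dz":0.1,"spin":0},{"dx":5.0,"dy":-0.1,"dz":0.1,"spin":0}]'
python3 -c "
from h import *
go(594,-280.2,18.5,82.3)"
```

```text
time: 2.73
tool_pos: [593.6, -276.7, 24.7]
tcp_rot: [2.53, 1.569, 2.393]
contact_force: [0.0, 0.4, 0.3]
grip_width: 91.4
t 2.7333 pos [ 593.57 -276.66   24.7 ] toolx [-0.  0. -1.] jaw 82.1723285818314 j6 -1.9875827376326003 F [0.01 0.4  0.28] w 91.43481651612251
spin(rad) opts -0.002228286607732634 3.1393643669820603
dx dy dz cm [ 0.62 -0.35  0.09]
```

```bash
python3 -m crank '[{"dx":0.6,"dy":-0.25,"dz":0.1,"spin":0},{"dx":0.6,"dy":-0.25,"dz":0.1,"spin":0}]'; python3 -m crank '[{"dx":0,"dy":0,"dz":0,"spin":0},{"dx":0,"dy":0,"dz":0,"spin":0},{"dx":0,"dy":0,"dz":0,"spin":0},{"dx":0,"dy":0,"dz":0,"spin":0},{"dx":0,"dy":0,"dz":0,"spin":0},{"dx":0,"dy":0,"dz":0,"spin":0}]' 46
python3 -c "
from h import *
go(594,-280.2,18.5,82.3)"
```

```text
time: 2.9
tool_pos: [595.5, -281.1, 19.5]
tcp_rot: [-0.416, 1.568, -0.553]
contact_force: [-0.7, 0.7, -0.4]
grip_width: 92.0
time: 3.4
tool_pos: [594.7, -280.9, 18.0]
tcp_rot: [0.642, 1.571, 0.504]
contact_force: [-0.2, 0.3, 0.5]
grip_width: 56.3
t 3.4 pos [ 594.67 -280.85   18.  ] toolx [ 0.  0. -1.] jaw 82.0990696651286 j6 -1.9906763219577766 F [-0.24  0.26  0.49] w 56.25357695067791
spin(rad) opts -0.0035068959106407302 3.1380857576791525
dx dy dz cm [-0.05  0.06 -0.08]
```

```bash
python3 -m crank '[{"dx":0,"dy":0,"dz":0,"spin":0},{"dx":0,"dy":0,"dz":0,"spin":0},{"dx":0,"dy":0,"dz":0,"spin":0},{"dx":0,"dy":0,"dz":0,"spin":0}]' 46
python3 -m crank '[{"dx":-0.5,"dy":0,"dz":0,"spin":0},{"dx":-1.5,"dy":0,"dz":0,"spin":0},{"dx":-2,"dy":0,"dz":0,"spin":0},{"dx":-2,"dy":0,"dz":0,"spin":0}]' 46
python3 -c "
from h import *
go(594,-280.2,18.5,82.3)
t=capture('top');s=capture('side')
crop(t,390,150,490,250,6,'pics/t3.png');crop(s,330,240,430,340,6,'pics/s3.png')"
```

```text
time: 3.73
tool_pos: [594.6, -280.8, 17.9]
tcp_rot: [2.048, 1.571, 1.91]
contact_force: [-0.7, -0.9, 0.4]
grip_width: 44.0
time: 4.07
tool_pos: [595.6, -281.4, 39.9]
tcp_rot: [-0.386, 1.568, -0.524]
contact_force: [0.3, -1.3, -2.3]
grip_width: 43.7
t 4.0667 pos [ 595.62 -281.42   39.93] toolx [ 0. -0. -1.] jaw 82.1041592365496 j6 -1.9907391030815882 F [ 0.3  -1.35 -2.26] w 43.69536628493766
spin(rad) opts -0.0034180661318287 3.1381745874579643
dx dy dz cm [ 2.14  0.1  -0.18]
```

View pics/s3.png

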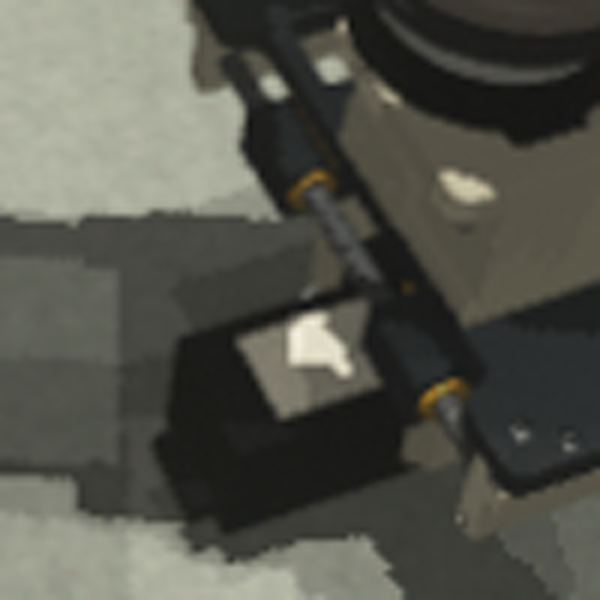

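```bash
python3 -m crank '[{"dx":-0.5,"dy":0,"dz":0,"spin":0},{"dx":-0.5,"dy":0,"dz":0,"spin":0},{"dx":-0.5,"dy":0,"dz":0,"spin":0},{"dx":-0.5,"dy":0,"dz":0,"spin":0}]' 47.4
python3 -c "
from h import *
go(594,-280.2,18.5,82.3)
s=capture('side')
crop(s,330,240,430,340,6,'pics/s4.png')"
```

```text
time: 4.5
tool_pos: [594.6, -280.8, 42.8]
tcp_rot: [2.274, 1.57, 2.137]
contact_force: [-0.5, 0.0, -3.3]
grip_width: 43.8
t 4.5 pos [ 594.59 -280.76   42.8 ] toolx [-0.  0. -1.] jaw 82.10288062443539 j6 -1.9907150268643454 F [-0.54  0.04 -3.33] w 43.77247083050909
spin(rad) opts -0.0034403821230777226 3.138152271466715
dx dy dz cm [ 2.43  0.05 -0.07]
```

View pics/s4.png

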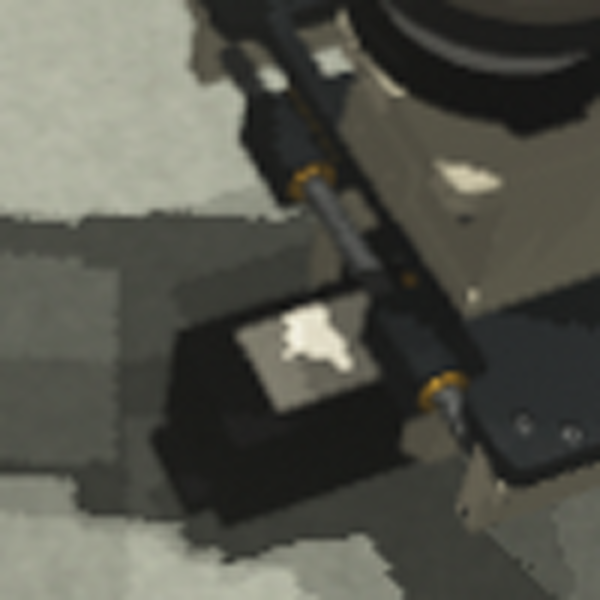

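```bash
python3 -m crank '[{"dx":0,"dy":0,"dz":0,"spin":0},{"dx":0,"dy":0,"dz":0,"spin":0},{"dx":0,"dy":0,"dz":0,"spin":0}]' 47.7
python3 -c "
from h import *
go(594,-280.2,18.5,82.3)
s=capture('side')
crop(s,330,240,430,340,6,'pics/s5.png')"
```

```text
time: 4.8
tool_pos: [594.6, -280.8, 42.8]
tcp_rot: [2.437, 1.571, 2.3]
contact_force: [0.1, -1.1, -2.6]
grip_width: 43.7
t 4.8 pos [ 594.58 -280.8    42.78] toolx [-0.  0. -1.] jaw 82.10488674398837 j6 -1.9907576958735054 F [ 0.07 -1.08 -2.58] w 43.69133681667886
spin(rad) opts -0.0034053687316894505 3.138187284858104
dx dy dz cm [ 2.43  0.05 -0.07]
```

View pics/s5.png

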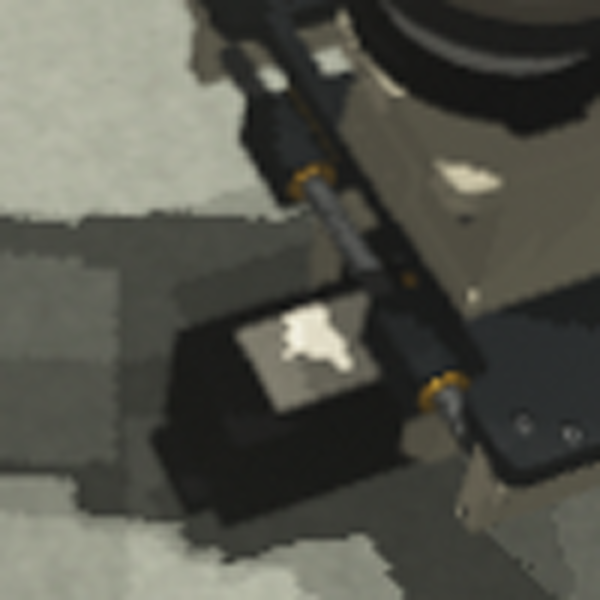

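```bash
python3 -m crank '[{"dx":0,"dy":0,"dz":0,"spin":0},{"dx":0,"dy":0,"dz":0,"spin":0}]' 48.0
python3 -c "
from h import *
go(594,-280.2,18.5,82.3)
s=capture('side')
crop(s,330,240,430,340,6,'pics/s6.png')"
```

```text
time: 5.02
tool_pos: [594.9, -280.9, 43.2]
tcp_rot: [-0.153, 1.57, -0.291]
contact_force: [-0.3, 0.6, -1.1]
grip_width: 44.2
t 5.0167 pos [ 594.86 -280.92   43.23] toolx [ 0. -0. -1.] jaw 82.10194921807074 j6 -1.990707496699992 F [-0.35  0.62 -1.08] w 44.18847017392854
spin(rad) opts -0.0034566382308147707 3.1381360153589783
dx dy dz cm [ 2.47  0.06 -0.1 ]
```

View pics/s6.png

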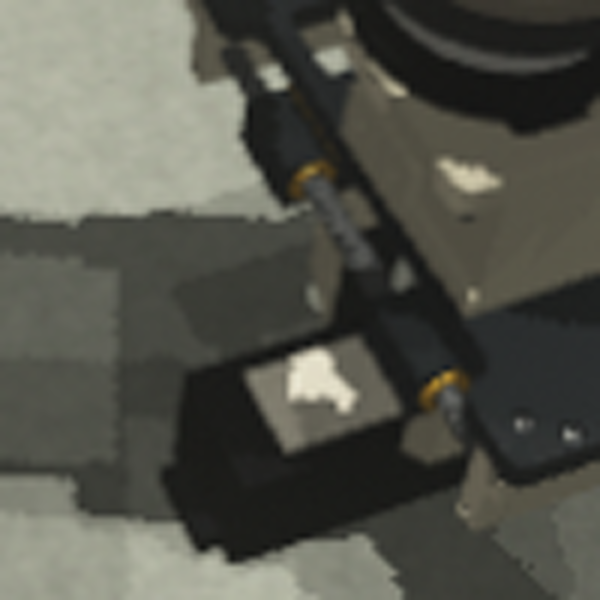

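```bash
python3 -m crank '[{"dx":0,"dy":0,"dz":0,"spin":0},{"dx":-1,"dy":0,"dz":0,"spin":0},{"dx":-3,"dy":0,"dz":0,"spin":0},{"dx":-5,"dy":0,"dz":0,"spin":0}]' 75
python3 -c "
from h import *
go(594,-280.2,18.5,82.3)
s=capture('side');t=capture('top')
import pickle; pickle.dump((t,s),open('c1.pkl','wb'))
crop(s,330,240,430,340,6,'pics/s7.png');crop(t,390,150,490,250,6,'pics/t7.png')"
```

```text
time: 5.4
tool_pos: [594.4, -280.7, 93.7]
tcp_rot: [2.685, 1.57, 2.547]
contact_force: [-0.2, 1.1, -0.3]
grip_width: 65.9
t 5.4 pos [ 594.38 -280.71   93.7 ] toolx [-0.  0. -1.] jaw 82.10295644903313 j6 -1.9907166475046134 F [-0.19  1.13 -0.25] w 65.90718458576708
spin(rad) opts -0.003439058734193095 3.1381535948556003
dx dy dz cm [ 7.52  0.04 -0.04]
```

View pics/s7.png

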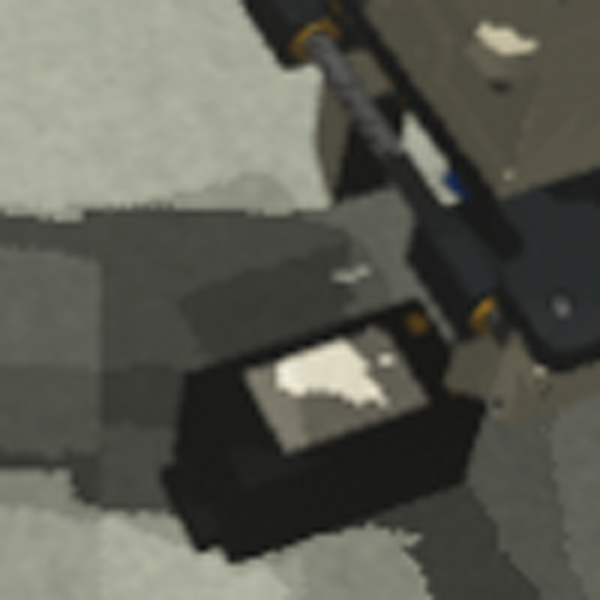

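View pics/t7.png

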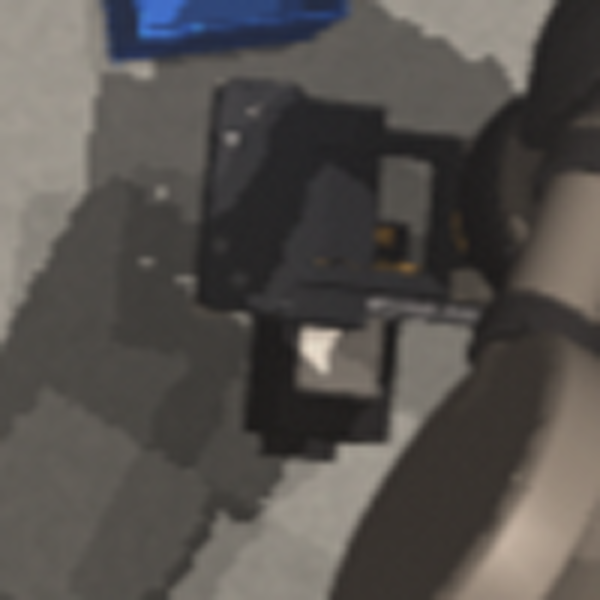

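Run:
```python
from h import *
import pickle
t,s=pickle.load(open("c1.pkl","rb"))
for l in ([(228,378),(370,330),(412,408),(272,457)],[(245,373),(388,327),(430,400),(290,455)]):
    p=plane(s,(np.array(l)+.5)/6-.5+[330,240],46); print(p[:,:2].ravel(),p.mean(0))
    for i in range(4):
        d=p[(i+1)%4,:2]-p[i,:2]; print("   edge",np.linalg.norm(d),np.degrees(np.arctan2(d[1],d[0])))
```

```text
[ 548.47 -257.05  598.48 -263.87  592.57 -293.4   544.42 -286.76] [ 570.99 -275.27   46.  ]
   edge 50.47341347372466 -7.769803138226501
   edge 30.114839707111976 -101.32466592043065
   edge 48.604135753875134 172.141117082615
   edge 29.9813288127522 82.23418725359778
[ 554.2  -258.08  604.25 -265.71  599.28 -293.79  549.64 -288.82] [ 576.84 -276.6    46.  ]
   edge 50.63440729233508 -8.67426307283742
   edge 28.516848738549445 -100.03461427701718
   edge 49.8941794766196 174.27332057134456
   edge 31.07475619585867 81.56402592634805
```

```bash
python3 -c "
from h import *
go(568.4,-277.1,26.5,82)"
```

```text
t 5.5 pos [ 596.81 -282.15   97.71] toolx [ 0.01 -0.   -1.  ] jaw 82.10920610943107 j6 -1.990725089757707 F [-0.1  -0.48  0.44] w 68.30843933432595
spin(rad) opts 0.0019060061728654167 -3.139686647416928
dx dy dz cm [ 7.1   0.13 -2.94]
```

```bash
python3 -m crank '[{"dx":1,"dy":0,"dz":-1.3,"spin":0},{"dx":3,"dy":0,"dz":-2.65,"spin":0},{"dx":6,"dy":0,"dz":-2.65,"spin":0},{"dx":6.6,"dy":0,"dz":-2.65,"spin":0},{"dx":6.6,"dy":0,"dz":-2.65,"spin":0},{"dx":6.6,"dy":0,"dz":-2.65,"spin":0}]'
python3 -m crank '[{"dx":0,"dy":0,"dz":0,"spin":0},{"dx":0,"dy":0,"dz":0,"spin":0},{"dx":0,"dy":0,"dz":0,"spin":0},{"dx":0,"dy":0,"dz":0,"spin":0},{"dx":0,"dy":0,"dz":0,"spin":0}]' 44
python3 -c "
from h import *
go(568.4,-277.1,26.5,82)"
```

```text
time: 6.0
tool_pos: [568.9, -277.4, 27.4]
tcp_rot: [-0.168, 1.57, -0.306]
contact_force: [-0.1, -0.2, -0.3]
grip_width: 69.0
time: 6.42
tool_pos: [568.8, -277.3, 27.7]
tcp_rot: [-0.239, 1.57, -0.377]
contact_force: [0.4, 0.7, 4.0]
grip_width: 43.7
t 6.4167 pos [ 568.8  -277.29   27.66] toolx [ 0. -0. -1.] jaw 82.1044844154533 j6 -2.0078809654616054 F [0.4  0.72 3.96] w 43.6808252928226
spin(rad) opts 0.0018235970666817208 -3.1397690565231113
dx dy dz cm [ 0.12  0.01 -0.04]
```

```bash
python3 -c "
from h import *
go(596.7,6.5,87,78.7)"
```

```text
t 6.4167 pos [ 568.8  -277.29   27.66] toolx [ 0. -0. -1.] jaw 82.1044844154533 j6 -2.0078809654616054 F [0.4  0.72 3.96] w 43.6808252928226
spin(rad) opts 0.05941946238249455 -3.082173191207299
dx dy dz cm [-5.94 28.49 -1.13]
```

```bash
python3 -m crank '[{"dx":-2,"dy":0,"dz":0,"spin":0},{"dx":-5,"dy":2,"dz":0,"spin":0},{"dx":-6,"dy":5,"dz":-0.2,"spin":0},{"dx":-6,"dy":8.5,"dz":-0.4,"spin":0.02},{"dx":-6,"dy":12,"dz":-0.5,"spin":0.03},{"dx":-6,"dy":15.5,"dz":-0.6,"spin":0.06},{"dx":-6,"dy":19,"dz":-0.8,"spin":0.06},{"dx":-6,"dy":22.5,"dz":-1,"spin":0.06},{"dx":-6,"dy":25.5,"dz":-1.1,"spin":0.06},{"dx":-6,"dy":27.5,"dz":-1.1,"spin":0.06},{"dx":-6,"dy":28.5,"dz":-1.1,"spin":0.06},{"dx":-6,"dy":28.5,"dz":-1.1,"spin":0.06},{"dx":-6,"dy":28.5,"dz":-1.1,"spin":0.06}]'
python3 -c "
from h import *
s=capture('side');t=capture('top')
go(596.7,6.5,87,78.7)
import pickle; pickle.dump((t,s),open('c2.pkl','wb'))
crop(s,265,145,375,245,7,'pics/s8.png');crop(t,255,145,355,235,7,'pics/t8.png')"
```

```text
time: 7.5
tool_pos: [596.5, 6.2, 86.7]
tcp_rot: [-2.254, 1.57, -2.451]
contact_force: [-0.3, -0.4, -2.6]
grip_width: 43.8
t 7.6 pos [596.54   5.1   86.78] toolx [-0. -0. -1.] jaw 78.59663455683648 j6 -1.4911332898655523 F [ 0.38 -0.16 -3.49] w 43.73294667307209
spin(rad) opts -0.001804067315986585 3.1397885862738066
dx dy dz cm [-0.02  0.14 -0.01]
```

View pics/s8.png

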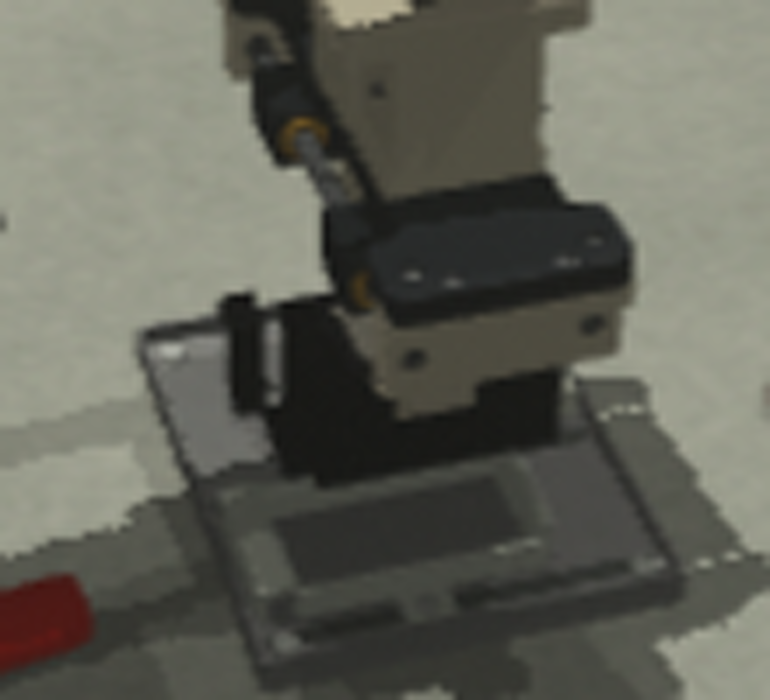

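View pics/t8.png

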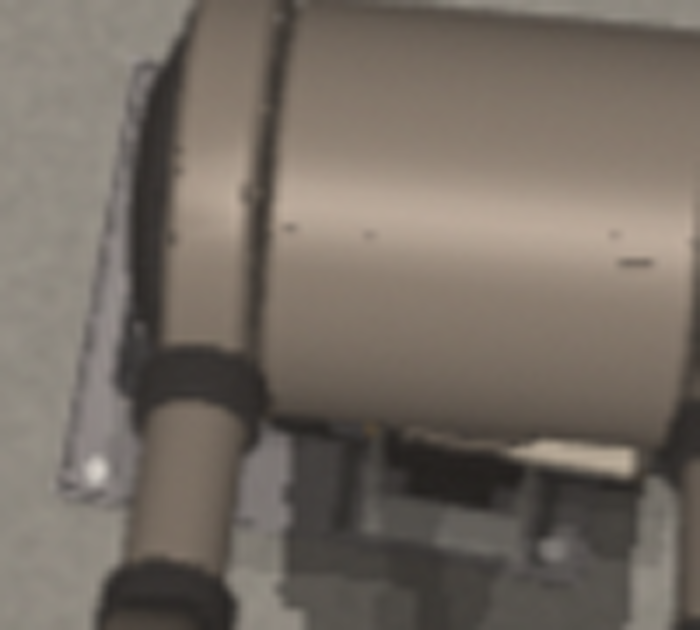

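Run:
```python
from h import *
import pickle
t,s=pickle.load(open("c2.pkl","rb"))
P=lambda l,x0,y0,k:(np.array(l,float)+.5)/k-.5+[x0,y0]
q=plane(s,P([(322,485),(558,437)],265,145,7),59)[:,:2]
a=np.radians(-11.4);ux=np.array([np.cos(a),np.sin(a)]);uy=np.array([-ux[1],ux[0]])
tcp=np.array([596.5,5.5])
pr=[tcp-34*ux-22*uy,tcp+50*ux-22*uy]
print(q,pr,q-pr); d=q[1]-q[0];print(np.linalg.norm(d),np.degrees(np.arctan2(d[1],d[0])))
# chassis features, now
l=P([(172,350),(285,640),(660,565)],265,145,7);print("bolts now z14",plane(s,l,14)[:,:2])
print("initial bolts",plane(s,P([(115,160),(657,405),(247,492)],275,175,8),14)[:,:2])
print("cradle -y side top outer edge z20; inner",plane(s,P([(265,437),(535,377)],275,175,8),20)[:,:2])
```

```text
[[561.21  -4.29]
 [641.97 -20.38]] [array([558.82,  -9.35]), array([641.17, -25.95])] [[2.39 5.06]
 [0.81 5.57]]
82.3482783048083 -11.267671414293781
bolts now z14 [[568.66 129.43]
 [537.86 -22.37]
 [667.15 -51.15]]
initial bolts [[568.2  129.71]
 [662.73 -48.43]
 [538.08 -22.71]]
cradle -y side top outer edge z20; inner [[550.27 -10.62]
 [633.15 -26.13]]
```

```bash
python3 -m crank '[{"dx":1,"dy":0,"dz":0,"spin":0.003},{"dx":2,"dy":-0.08,"dz":0,"spin":0.003},{"dx":2.8,"dy":-0.08,"dz":0,"spin":0.003},{"dx":2.9,"dy":-0.08,"dz":0,"spin":0.003},{"dx":2.9,"dy":-0.08,"dz":0,"spin":0.003},{"dx":2.9,"dy":-0.08,"dz":0,"spin":0.003}]'
python3 -c "
from h import *
s=capture('side')
go(596.7,4.3,57,78.6)
import pickle; pickle.dump(s,open('c3.pkl','wb'))
crop(s,265,165,375,245,7,'pics/s9.png')"
```

```text
time: 8.1
tool_pos: [596.5, 5.7, 57.7]
tcp_rot: [2.984, 1.57, 2.783]
contact_force: [0.7, 0.1, -3.3]
grip_width: 43.9
t 8.15 pos [596.75   5.74  58.1 ] toolx [ 0.  0. -1.] jaw 78.4903246835907 j6 -1.4888001808771274 F [ 0.09  0.34 -2.81] w 43.624740865908834
spin(rad) opts -0.0019141953795087541 3.1396784582102844
dx dy dz cm [ 0.11 -0.14  0.02]
```

View pics/s9.png

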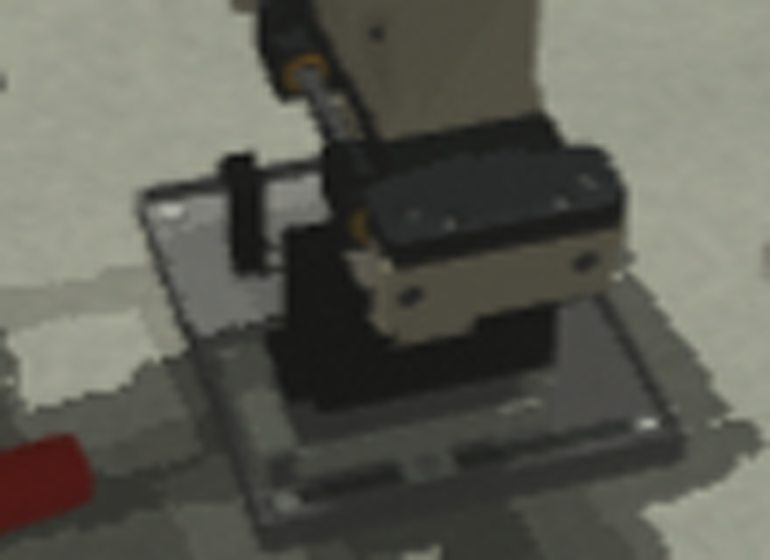

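Run:
```python
from h import *
import pickle
s=pickle.load(open("c3.pkl","rb"))
f=s["frame"][200:245,285,:]
g=np.clip((s["frame"].astype(float)*1.0)*2.2,0,255).astype(np.uint8)
s2=dict(s,frame=g); crop(s2,285,195,365,245,10,"pics/s9b.png")
P=lambda l,x0,y0,k:(np.array(l,float)+.5)/k-.5+[x0,y0]
q=plane(s,P([(320,410),(553,365)],265,165,7),30)[:,:2]
a=np.radians(-11.5);ux=np.array([np.cos(a),np.sin(a)]);uy=np.array([-ux[1],ux[0]])
tcp=np.array([596.6,5.7])
pr=[tcp-34*ux-22*uy,tcp+50*ux-22*uy]
print(q,pr,q-pr)
```

```text
[[560.27  -4.66]
 [640.68 -22.5 ]] [array([558.9 ,  -9.08]), array([641.21, -25.83])] [[ 1.37  4.42]
 [-0.53  3.33]]
```

View pics/s9b.png

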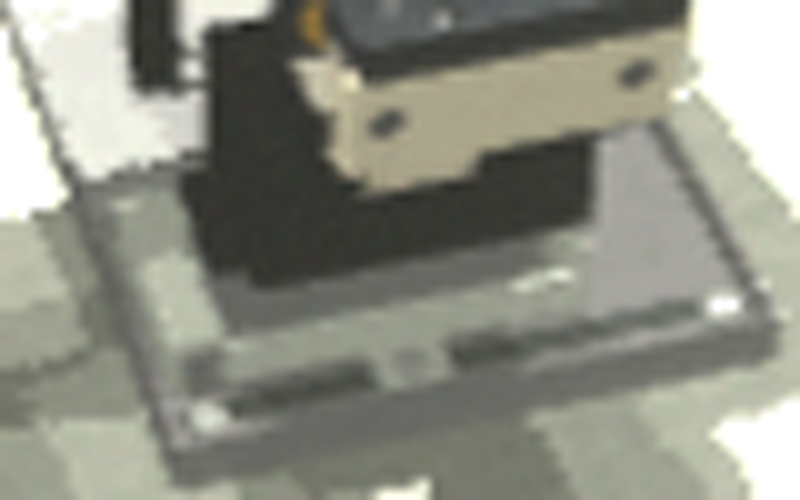

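Run:
```python
from h import *
import pickle
s=pickle.load(open("c3.pkl","rb")); t0,s0=pickle.load(open("c0.pkl","rb"))
P=lambda l,x0,y0,k:(np.array(l,float)+.5)/k-.5+[x0,y0]
a=np.radians(-11.4);ux=np.array([np.cos(a),np.sin(a)]);uy=np.array([-ux[1],ux[0]])
tcp=np.array([596.6,5.6])
def loc(p,n): print(n,[( (x-tcp)@ux,(x-tcp)@uy) for x in p])
for z in (6,8,10):
    b=plane(t0,[(278.2,158.1),(342.7,170),(268.3,211.7),(333.8,223)],z)[:,:2]; print(z,"top bolts",b.ravel(),b.mean(0))
    c=plane(s0,P([(115,160),(657,405),(247,492)],275,175,8),z)[:,:2]; print("side",c.ravel(),(c[0]+c[1])/2)
loc(plane(s,P([(320,410),(553,365)],265,165,7),30)[:,:2],"bat front bottom z30")
loc(plane(s,P([(228,338),(520,276)],285,195,10),20)[:,:2],"cradle inner -y top z20 (now)")
loc(plane(s0,P([(265,432),(535,372)],275,175,8),20)[:,:2],"cradle -y top inner edge z20 (initial)")
loc(plane(s0,P([(225,325),(480,268)],275,175,8),20)[:,:2],"cradle +y top (initial, mid)")
loc(plane(s0,P([(215,312),(258,430)],275,175,8),22.5)[:,:2],"lip +x edge")
loc(plane(s0,P([(497,262),(545,360)],275,175,8),26)[:,:2],"end wall top")
loc(plane(t0,P([(430,560),(585,585)],255,145,8),22.5)[:,:2],"top: lip +x edge")
loc(plane(t0,P([(475,270),(445,560)],255,145,8),20)[:,:2],"top: +y wall inner edge")
loc(plane(t0,P([(632,300),(592,585)],255,145,8),20)[:,:2],"top: -y wall inner edge")
loc(plane(t0,P([(485,270),(635,297)],255,145,8),26)[:,:2],"top: end wall inner edge")
```

```text
6 top bolts [695.78 105.02 663.7  -47.62 568.81 130.84 538.26 -23.06] [616.64  41.29]
side [572.01 138.43 667.72 -41.95 541.5  -15.91] [619.86  48.24]
8 top bolts [695.43 104.84 663.41 -47.49 568.71 130.6  538.22 -22.98] [616.44  41.24]
side [571.05 136.25 666.47 -43.57 540.64 -17.61] [618.76  46.34]
10 top bolts [695.07 104.65 663.12 -47.36 568.61 130.37 538.19 -22.9 ] [616.25  41.19]
side [570.1  134.07 665.22 -45.19 539.79 -19.31] [617.66  44.44]
bat front bottom z30 [(np.float64(-33.58528074233972), np.float64(-17.238078144021657)), (np.float64(48.768791013388984), np.float64(-18.832790846580036))]
cradle inner -y top z20 (now) [(np.float64(-42.207469964679014), np.float64(-22.192647306297477)), (np.float64(30.343363833030285), np.float64(-22.046371585157313))]
cradle -y top inner edge z20 (initial) [(np.float64(-41.64396079069321), np.float64(-23.089143232068842)), (np.float64(42.82763685790947), np.float64(-21.863458120805987))]
cradle +y top (initial, mid) [(np.float64(-40.63529897135244), np.float64(24.222667479804173)), (np.float64(42.21670633140601), np.float64(26.680626374
[... 223 characters left out ...]
258407423)), (np.float64(45.018652378612444), np.float64(-23.609726211725803))]
top: lip +x edge [(np.float64(-42.88157964831119), np.float64(22.638191400224112)), (np.float64(-42.24392556081339), np.float64(-22.943086937485837))]
top: +y wall inner edge [(np.float64(43.070963166646386), np.float64(24.56940061209837)), (np.float64(-42.03974440937443), np.float64(18.411785859874247))]
top: -y wall inner edge [(np.float64(42.38199368557753), np.float64(-22.187561128228847)), (np.float64(-41.80338878291137), np.float64(-24.99663973084011))]
top: end wall inner edge [(np.float64(42.83687386976665), np.float64(21.521390735254517)), (np.float64(42.66127209827158), np.float64(-22.791687757130703))]
```

```bash
python3 -m crank '[{"dx":0.1,"dy":0,"dz":0.2,"spin":0},{"dx":0.2,"dy":0,"dz":0.2,"spin":0},{"dx":0.3,"dy":0,"dz":0.2,"spin":0},{"dx":0.4,"dy":0,"dz":0.2,"spin":0},{"dx":0.4,"dy":0,"dz":0.2,"spin":0}]'
python3 -m crank '[{"dx":0.05,"dy":0,"dz":-0.04,"spin":0},{"dx":0.1,"dy":0,"dz":-0.08,"spin":0},{"dx":0.15,"dy":0,"dz":-0.12,"spin":0},{"dx":0.2,"dy":0,"dz":-0.16,"spin":0}]'
python3 -m crank '[{"dx":0.05,"dy":0,"dz":-0.04,"spin":0},{"dx":0.1,"dy":0,"dz":-0.08,"spin":0},{"dx":0.15,"dy":0,"dz":-0.12,"spin":0}]'
```

```text
time: 8.57
tool_pos: [598.4, 5.5, 53.9]
tcp_rot: [1.24, 1.571, 1.04]
contact_force: [0.1, 0.5, -2.1]
grip_width: 43.8
time: 8.9
tool_pos: [598.0, 5.6, 52.9]
tcp_rot: [0.09, 1.568, -0.111]
contact_force: [1.2, -0.8, 4.8]
grip_width: 43.8
time: 9.15
tool_pos: [596.2, 5.9, 50.9]
tcp_rot: [0.11, 1.569, -0.091]
contact_force: [1.0, -1.4, 2.9]
grip_width: 44.0
```

```bash
python3 -m crank '[{"dx":0.05,"dy":0,"dz":-0.04,"spin":0},{"dx":0.1,"dy":0,"dz":-0.08,"spin":0},{"dx":0.15,"dy":0,"dz":-0.12,"spin":0},{"dx":0.2,"dy":0,"dz":-0.17,"spin":0},{"dx":0.25,"dy":0,"dz":-0.21,"spin":0}]'
python3 -c "
from h import *
s=capture('side')
go(596.7,4.3,57,78.6)
import pickle; pickle.dump(s,open('c4.pkl','wb'))
g=np.clip((s['frame'].astype(float)*1.0)*2.2,0,255).astype(np.uint8)
crop(dict(frame=g),275,175,365,245,8.5,'pics/s10.png')"
```

```text
time: 9.57
tool_pos: [593.8, 6.3, 47.9]
tcp_rot: [0.177, 1.57, -0.024]
contact_force: [2.4, -0.2, 3.0]
grip_width: 44.0
t 9.6167 pos [593.66   6.4   47.78] toolx [ 0.  0. -1.] jaw 78.49560401577023 j6 -1.488343222839429 F [ 3.11 -0.48  1.39] w 43.58233249965091
spin(rad) opts -0.0018220536506695305 3.1397705999391237
dx dy dz cm [-0.92 -0.14  0.34]
```

View pics/s10.png

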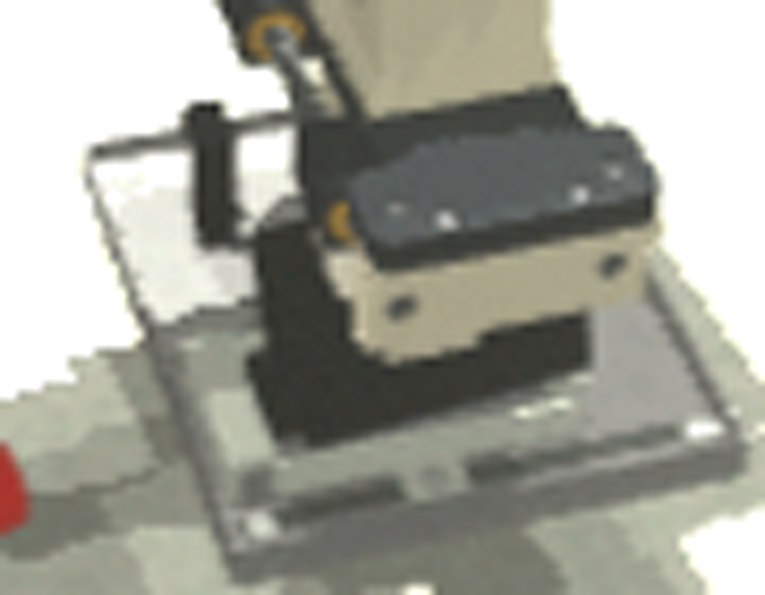

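```bash
python3 -m crank '[{"dx":0.05,"dy":0,"dz":-0.03,"spin":0},{"dx":0.1,"dy":0,"dz":-0.06,"spin":0},{"dx":0.15,"dy":0,"dz":-0.1,"spin":0},{"dx":0.2,"dy":0,"dz":-0.14,"spin":0},{"dx":0.25,"dy":0,"dz":-0.18,"spin":0}]'
python3 -m crank '[{"dx":0.05,"dy":0,"dz":-0.03,"spin":0},{"dx":0.1,"dy":0,"dz":-0.06,"spin":0},{"dx":0.15,"dy":0,"dz":-0.1,"spin":0}]'
```

```text
time: 10.03
tool_pos: [591.9, 6.8, 45.4]
tcp_rot: [0.702, 1.571, 0.502]
contact_force: [1.6, -0.3, 2.4]
grip_width: 43.7
time: 10.28
tool_pos: [590.9, 7.0, 43.9]
tcp_rot: [1.442, 1.571, 1.242]
contact_force: [2.0, -0.6, 2.4]
grip_width: 43.9
```

```bash
python3 -m crank '[{"dx":0.05,"dy":0,"dz":-0.03,"spin":0},{"dx":0.1,"dy":0,"dz":-0.06,"spin":0},{"dx":0.1,"dy":0,"dz":-0.06,"spin":0}]'
python3 -m crank '[{"dx":0.04,"dy":0,"dz":-0.02,"spin":0},{"dx":0.08,"dy":0,"dz":-0.04,"spin":0},{"dx":0.08,"dy":0,"dz":-0.04,"spin":0}]'
python3 -c "
from h import *
s=capture('side')
go(596.7,4.3,57,78.6)
import pickle; pickle.dump(s,open('c5.pkl','wb'))
g=np.clip((s['frame'].astype(float)*1.0)*2.2,0,255).astype(np.uint8)
crop(dict(frame=g),275,175,365,245,8.5,'pics/s11.png')"
```

```text
time: 10.53
tool_pos: [590.2, 7.1, 42.8]
tcp_rot: [2.931, 1.57, 2.73]
contact_force: [2.5, 0.4, 2.2]
grip_width: 43.7
time: 10.78
tool_pos: [589.9, 7.2, 42.4]
tcp_rot: [0.592, 1.571, 0.391]
contact_force: [0.5, -0.9, 5.2]
grip_width: 43.9
t 10.8333 pos [589.91   7.17  42.36] toolx [ 0.  0. -1.] jaw 78.49324649037646 j6 -1.4877881206872583 F [ 0.61 -0.43  4.95] w 43.623887036732775
spin(rad) opts -0.0018632002309900571 3.139729453358803
dx dy dz cm [-1.46 -0.15  0.72]
```

View pics/s11.png

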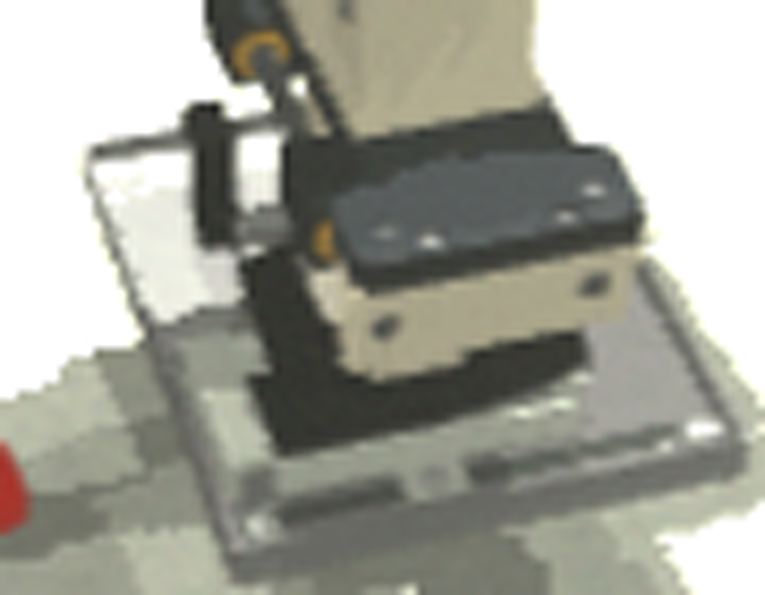

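```bash
python3 -m crank '[{"dx":0,"dy":0,"dz":-0.07,"spin":0},{"dx":0,"dy":0,"dz":-0.14,"spin":0},{"dx":0,"dy":0,"dz":-0.2,"spin":0}]'
python3 -m crank '[{"dx":0,"dy":0,"dz":-0.07,"spin":0},{"dx":0,"dy":0,"dz":-0.14,"spin":0},{"dx":0,"dy":0,"dz":-0.2,"spin":0}]'
```

```text
time: 11.08
tool_pos: [588.1, 7.6, 42.2]
tcp_rot: [0.451, 1.57, 0.25]
contact_force: [2.4, -0.6, 2.4]
grip_width: 44.2
time: 11.33
tool_pos: [585.6, 8.1, 41.9]
tcp_rot: [3.087, 1.57, 2.886]
contact_force: [3.6, -0.6, 2.6]
grip_width: 44.0
```

```bash
python3 -m crank '[{"dx":0,"dy":0,"dz":-0.06,"spin":0},{"dx":0,"dy":0,"dz":-0.12,"spin":0},{"dx":0,"dy":0,"dz":-0.12,"spin":0}]'
python3 -c "
from h import *
s=capture('side')
go(596.7,4.3,57,78.6)
import pickle; pickle.dump(s,open('c6.pkl','wb'))
g=np.clip((s['frame'].astype(float)*1.0)*2.2,0,255).astype(np.uint8)
crop(dict(frame=g),275,175,365,245,8.5,'pics/s12.png')"
```

```text
time: 11.58
tool_pos: [584.4, 8.3, 41.9]
tcp_rot: [-3.14, 1.57, 2.942]
contact_force: [1.8, 0.1, 1.7]
grip_width: 43.8
t 11.6333 pos [584.37   8.28  41.87] toolx [-0.  0. -1.] jaw 78.49581356076527 j6 -1.4870777636507717 F [ 1.88 -1.25  2.43] w 43.75680728826882
spin(rad) opts -0.001818396400574928 3.1397742571892184
dx dy dz cm [-1.51 -0.14  1.29]
```

View pics/s12.png

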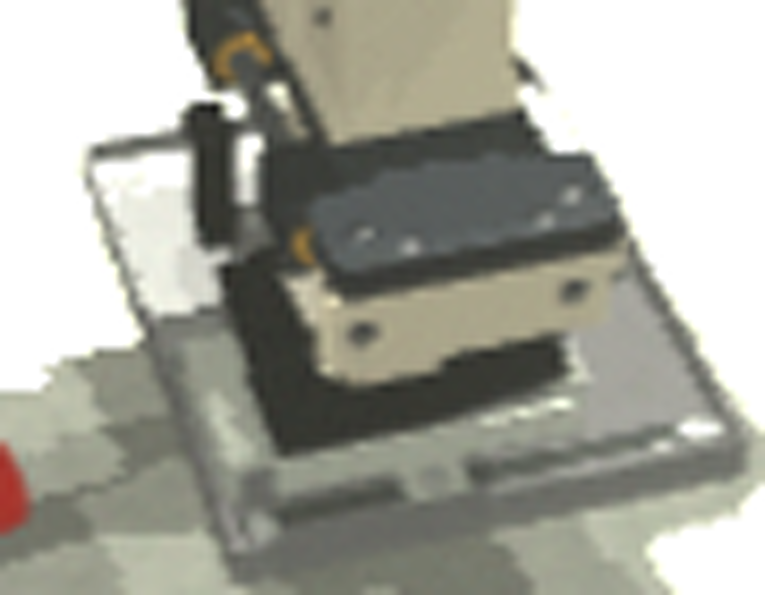

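```bash
python3 -m crank '[{"dx":0,"dy":0,"dz":-0.05,"spin":0},{"dx":0,"dy":0,"dz":-0.1,"spin":0},{"dx":0,"dy":0,"dz":-0.1,"spin":0}]'
python3 -m crank '[{"dx":0,"dy":0,"dz":-0.05,"spin":0},{"dx":0,"dy":0,"dz":-0.1,"spin":0},{"dx":0,"dy":0,"dz":-0.1,"spin":0}]'
```

```text
time: 11.88
tool_pos: [583.5, 8.5, 41.9]
tcp_rot: [-3.129, 1.57, 2.954]
contact_force: [2.2, -0.5, 0.4]
grip_width: 43.8
time: 12.13
tool_pos: [582.5, 8.7, 42.0]
tcp_rot: [3.104, 1.57, 2.903]
contact_force: [0.7, -0.1, -0.3]
grip_width: 43.8
```

```bash
python3 -m crank '[{"dx":0,"dy":0,"dz":-0.05,"spin":0},{"dx":0,"dy":0,"dz":-0.1,"spin":0},{"dx":0,"dy":0,"dz":-0.1,"spin":0}]'
python3 -m crank '[{"dx":0,"dy":0,"dz":-0.05,"spin":0},{"dx":0,"dy":0,"dz":-0.1,"spin":0},{"dx":0,"dy":0,"dz":-0.1,"spin":0}]'
```

```text
time: 12.38
tool_pos: [582.1, 8.8, 42.1]
tcp_rot: [0.15, 1.57, -0.05]
contact_force: [3.0, 0.1, -2.1]
grip_width: 43.8
time: 12.63
tool_pos: [581.8, 8.8, 42.3]
tcp_rot: [0.093, 1.568, -0.107]
contact_force: [5.1, -0.4, -2.8]
grip_width: 44.1
```

```bash
python3 -m crank '[{"dx":0.05,"dy":0,"dz":0.03,"spin":0},{"dx":0.1,"dy":0,"dz":0.06,"spin":0},{"dx":0.15,"dy":0,"dz":0.09,"spin":0},{"dx":0.2,"dy":0,"dz":0.12,"spin":0}]'
python3 -m crank '[{"dx":0.05,"dy":0,"dz":0.03,"spin":0},{"dx":0.1,"dy":0,"dz":0.06,"spin":0},{"dx":0.15,"dy":0,"dz":0.1,"spin":0}]'
```

```text
time: 12.97
tool_pos: [582.8, 8.7, 41.3]
tcp_rot: [0.116, 1.569, -0.085]
contact_force: [2.0, -0.6, 8.8]
grip_width: 43.9
time: 13.22
tool_pos: [584.1, 8.4, 40.2]
tcp_rot: [0.1, 1.568, -0.101]
contact_force: [2.8, -0.2, 9.6]
grip_width: 43.7
```

```bash
python3 -m crank '[{"dx":0.05,"dy":0,"dz":0.03,"spin":0},{"dx":0.1,"dy":0,"dz":0.06,"spin":0},{"dx":0.1,"dy":0,"dz":0.06,"spin":0}]'
python3 -c "
from h import *
s=capture('side')
go(596.7,4.3,57,78.6)
import pickle; pickle.dump(s,open('c7.pkl','wb'))
g=np.clip((s['frame'].astype(float)*1.0)*2.2,0,255).astype(np.uint8)
crop(dict(frame=g),275,175,365,245,8.5,'pics/s13.png')"
```

```text
time: 13.47
tool_pos: [585.0, 8.2, 39.2]
tcp_rot: [0.09, 1.567, -0.111]
contact_force: [4.1, -0.9, 9.1]
grip_width: 43.8
t 13.5167 pos [584.97   8.23  39.27] toolx [ 0. -0. -1.] jaw 78.49003915238647 j6 -1.4868692639922114 F [ 3.21 -1.38  8.2 ] w 43.915188321105774
spin(rad) opts -0.001919178839139702 3.139673474750653
dx dy dz cm [-1.77 -0.15  1.23]
```

View pics/s13.png

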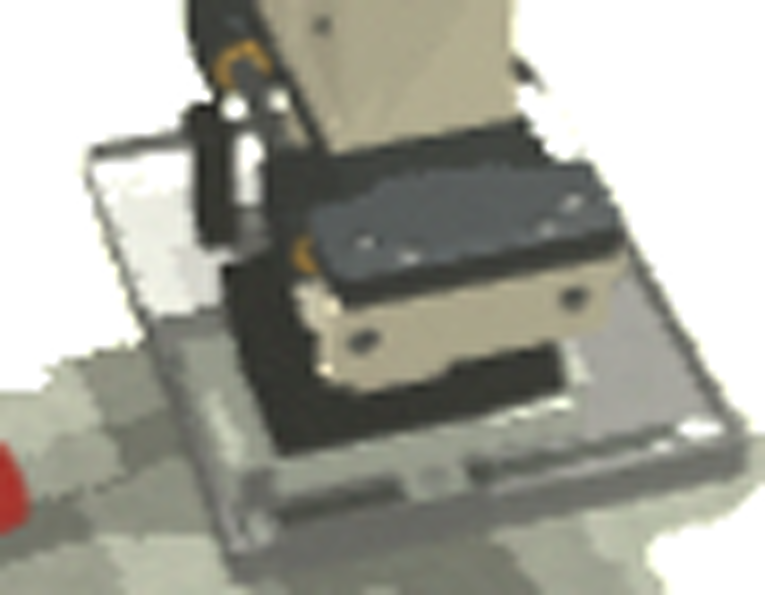

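```bash
python3 -m crank '[{"dx":0.05,"dy":0,"dz":0.03,"spin":0},{"dx":0.1,"dy":0,"dz":0.07,"spin":0},{"dx":0.15,"dy":0,"dz":0.1,"spin":0}]'
python3 -m crank '[{"dx":0.05,"dy":0,"dz":0.03,"spin":0},{"dx":0.1,"dy":0,"dz":0.07,"spin":0},{"dx":0.15,"dy":0,"dz":0.1,"spin":0}]'
```

```text
time: 13.77
tool_pos: [586.2, 8.0, 37.9]
tcp_rot: [0.085, 1.567, -0.116]
contact_force: [5.5, -1.3, 9.3]
grip_width: 43.8
time: 14.02
tool_pos: [587.5, 7.7, 36.6]
tcp_rot: [0.084, 1.566, -0.117]
contact_force: [4.0, -1.3, 9.5]
grip_width: 43.9
```

```bash
python3 -m crank '[{"dx":0.05,"dy":0,"dz":0.03,"spin":0},{"dx":0.1,"dy":0,"dz":0.06,"spin":0},{"dx":0.1,"dy":0,"dz":0.06,"spin":0}]'
```

```text
time: 14.27
tool_pos: [588.1, 7.6, 35.9]
tcp_rot: [0.077, 1.566, -0.124]
contact_force: [4.4, -1.6, 11.2]
grip_width: 43.5
```

```bash
python3 -m crank '[{"dx":0.05,"dy":0,"dz":0.03,"spin":0},{"dx":0.1,"dy":0,"dz":0.07,"spin":0},{"dx":0.1,"dy":0,"dz":0.07,"spin":0}]'
python3 -m crank '[{"dx":0.04,"dy":0,"dz":0.03,"spin":0},{"dx":0.07,"dy":0,"dz":0.05,"spin":0},{"dx":0.07,"dy":0,"dz":0.05,"spin":0}]'
python3 -c "
from h import *
s=capture('side')
go(596.7,4.3,57,78.6)
import pickle; pickle.dump(s,open('c8.pkl','wb'))
g=np.clip((s['frame'].astype(float)*1.0)*2.2,0,255).astype(np.uint8)
crop(dict(frame=g),275,175,365,245,8.5,'pics/s14.png')"
```

```text
time: 14.52
tool_pos: [588.6, 7.5, 35.2]
tcp_rot: [0.087, 1.566, -0.114]
contact_force: [2.7, -1.6, 14.1]
grip_width: 43.8
time: 14.77
tool_pos: [589.1, 7.4, 34.4]
tcp_rot: [0.082, 1.566, -0.118]
contact_force: [3.1, -0.5, 14.4]
grip_width: 43.7
t 14.8167 pos [589.1    7.45  34.42] toolx [ 0. -0. -1.] jaw 78.49816207437624 j6 -1.4875150197931917 F [ 2.2  -0.82 13.57] w 43.88119571328857
spin(rad) opts -0.0017774071055356275 3.1398152464842575
dx dy dz cm [-2.25 -0.16  0.82]
```

View pics/s14.png

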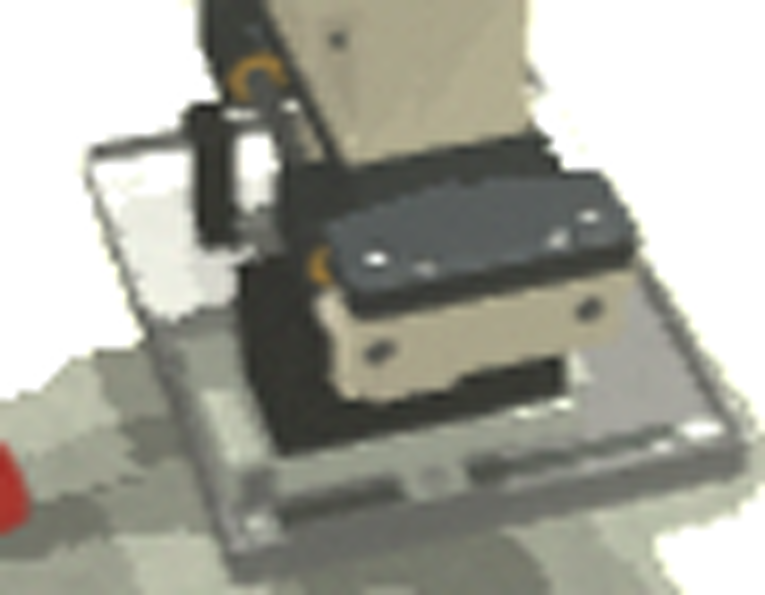

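```bash
python3 -m crank '[{"dx":0.04,"dy":0,"dz":0.02,"spin":0},{"dx":0.07,"dy":0,"dz":0.04,"spin":0},{"dx":0.07,"dy":0,"dz":0.04,"spin":0}]'
python3 -m crank '[{"dx":0.03,"dy":0,"dz":0.02,"spin":0},{"dx":0.03,"dy":0,"dz":0.02,"spin":0}]'
```

```text
time: 15.07
tool_pos: [589.7, 7.3, 33.6]
tcp_rot: [0.086, 1.566, -0.114]
contact_force: [3.6, -0.2, 12.8]
grip_width: 43.9
time: 15.23
tool_pos: [589.9, 7.3, 33.3]
tcp_rot: [0.094, 1.566, -0.107]
contact_force: [3.7, -1.3, 12.4]
grip_width: 44.0
```

```bash
python3 -m crank '[{"dx":0.03,"dy":0,"dz":0.02,"spin":0},{"dx":0.06,"dy":0,"dz":0.03,"spin":0},{"dx":0.06,"dy":0,"dz":0.03,"spin":0}]'
python3 -m crank '[{"dx":0.03,"dy":0,"dz":0.01,"spin":0},{"dx":0.05,"dy":0,"dz":0.02,"spin":0},{"dx":0.05,"dy":0,"dz":0.02,"spin":0}]'
```

```text
time: 15.48
tool_pos: [590.3, 7.2, 32.8]
tcp_rot: [0.08, 1.566, -0.121]
contact_force: [4.0, -0.9, 11.9]
grip_width: 44.2
time: 15.73
tool_pos: [590.4, 7.2, 32.7]
tcp_rot: [0.082, 1.566, -0.119]
contact_force: [1.7, -1.6, 15.4]
grip_width: 43.8
```

```bash
python3 -m crank '[{"dx":-0.1,"dy":0,"dz":0,"spin":0},{"dx":-0.1,"dy":0,"dz":0,"spin":0},{"dx":-0.5,"dy":0,"dz":0,"spin":0},{"dx":-3.5,"dy":0,"dz":0,"spin":0},{"dx":-6,"dy":0,"dz":-0.5,"spin":0},{"dx":-8,"dy":3,"dz":-2,"spin":0},{"dx":-8,"dy":7,"dz":-5,"spin":0},{"dx":-8,"dy":10,"dz":-8,"spin":0},{"dx":-8,"dy":13,"dz":-10,"spin":0},{"dx":-8,"dy":13,"dz":-10,"spin":0}]' 70
python3 -c "
from h import *
s=capture('side');t=capture('top')
go(487.8,275,110,88.5)
import pickle; pickle.dump((t,s),open('c9.pkl','wb'))
crop(s,265,165,375,245,7,'pics/s15.png');crop(t,255,145,355,235,7,'pics/t15.png');cv2.imwrite('pics/t15f.png',t['frame'])"
```

```text
time: 16.57
tool_pos: [512.0, 159.8, 109.6]
tcp_rot: [3.015, 1.566, 2.819]
contact_force: [-0.5, 0.1, 0.3]
grip_width: 64.1
t 16.6667 pos [515.07 156.24 109.69] toolx [-0. -0. -1.] jaw 78.70399528419047 j6 -1.221527566491307 F [ 1.12 -0.91 -0.51] w 64.18019080283472
spin(rad) opts -0.17097253583176772 2.9706201177580254
dx dy dz cm [-0.03 11.11 -5.  ]
```

View pics/s15.png

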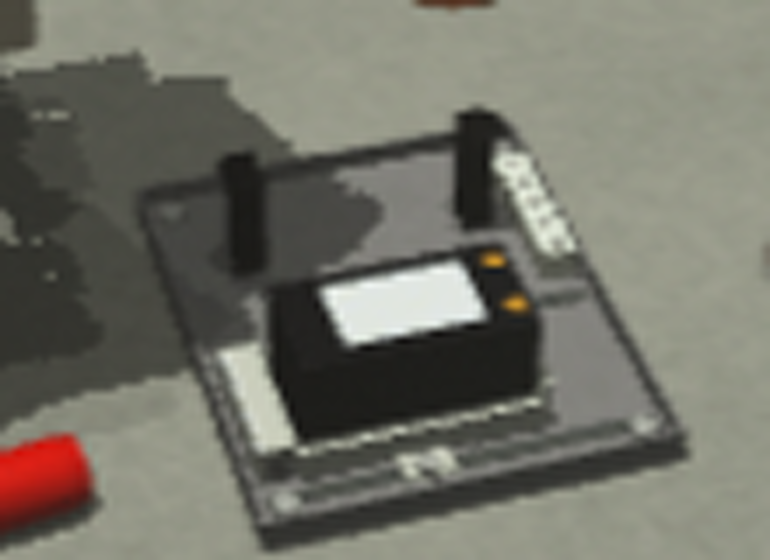

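View pics/t15.png

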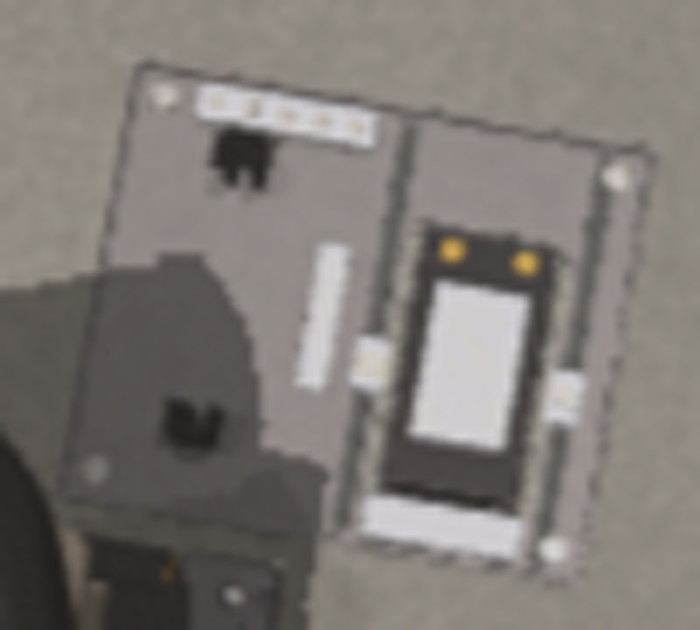

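Run:
```python
from h import *
import pickle
t,s=pickle.load(open("c9.pkl","rb"))
def quad(c,x0,y0,x1,y1,thr):
    g=cv2.cvtColor(c["frame"],cv2.COLOR_BGR2GRAY)[y0:y1,x0:x1]
    G=cv2.resize(g,None,fx=8,fy=8,interpolation=cv2.INTER_CUBIC)
    k,l,stt,ce=cv2.connectedComponentsWithStats((G>thr).astype(np.uint8))
    i=1+np.argmax(stt[1:,4]); cn=max(cv2.findContours((l==i).astype(np.uint8),0,1)[0],key=cv2.contourArea)
    q=cv2.minAreaRect(cn) ; a=cv2.approxPolyDP(cn,12,True).reshape(-1,2)
    f=lambda p:(np.array(p)+.5)/8-.5+[x0,y0]
    return f(ce[i]),f(a)
def gold(c,x0,y0,x1,y1):
    h=cv2.cvtColor(cv2.resize(c["frame"][y0:y1,x0:x1],None,fx=8,fy=8,interpolation=cv2.INTER_CUBIC),cv2.COLOR_BGR2HSV)
    m=cv2.inRange(h,(10,120,110),(30,255,255)); k,l,stt,ce=cv2.connectedComponentsWithStats(m)
    return [((ce[i]+.5)/8-.5+[x0,y0]) for i in range(1,k) if stt[i,4]>60]
ct,at=quad(t,310,182,333,212,140); cs,as_=quad(s,308,200,337,216,140)
gt=gold(t,312,172,340,190); gs=gold(s,328,198,345,212)
print(ct,at.tolist(),cs,as_.tolist()); print(gt,gs)
print("label tri",tri(t,[ct],s,[cs])); gt.sort(key=lambda p:p[0]); gs.sort(key=lambda p:p[1]); print("gold tri",tri(t,gt,s,gs))
t0,s0=pickle.load(open("c0.pkl","rb"))
ct,at=quad(t0,436,190,460,222,140); cs,as_=quad(s0,365,292,402,320,140)
gt=gold(t0,438,183,462,196); gs=gold(s0,390,290,412,312);gt.sort(key=lambda p:p[0]); gs.sort(key=lambda p:p[1])
print("initial label",tri(t0,[ct],s0,[cs]),"gold",tri(t0,gt,s0,gs))
```

```text
[321.65 196.86] [[317.3125, 184.9375], [313.0625, 206.0625], [325.5625, 208.6875], [329.9375, 187.5625]] [322.13 207.8 ] [[333.6875, 209.4375], [329.3125, 201.9375], [310.5625, 206.0625], [314.6875, 213.6875]]
[array([319.19, 180.29]), array([329.69, 182.16])] [array([335.11, 201.7 ]), array([338.27, 207.91])]
label tri [[596.72   4.7   55.52   0.22]]
gold tri [[634.5    9.18  55.64   0.24]
 [629.43 -14.25  56.52   0.12]]
initial label [[ 568.73 -277.32   49.96    0.86]] gold [[ 605.85 -270.84   51.09    0.86]
 [ 602.42 -294.39   50.9     0.44]]
```

Run:
```python
from h import *
go(488.1,275.4,112,88.8)
import pickle
t,s=pickle.load(open("c9.pkl","rb"))
print("label z52 top/side",plane(t,[(321.65,196.86)],52),plane(s,[(322.13,207.8)],52))
t0,s0=pickle.load(open("c0.pkl","rb"))
def blk(c,x0,y0,x1,y1,thr):
    G=cv2.resize(cv2.cvtColor(c["frame"],cv2.COLOR_BGR2GRAY)[y0:y1,x0:x1],None,fx=8,fy=8,interpolation=cv2.INTER_CUBIC)
    m=(G<thr).astype(np.uint8); k,l,stt,ce=cv2.connectedComponentsWithStats(m)
    for i in range(1,k):
        if stt[i,4]>300: print((ce[i]+.5)/8-.5+[x0,y0],stt[i]/8+[x0,y0,0,0,0], )
print("top guides");blk(t0,275,158,300,215,60)
print("side guides");blk(s0,290,178,345,206,45)
```

```text
t 16.6667 pos [515.07 156.24 109.69] toolx [-0. -0. -1.] jaw 78.70399528419047 j6 -1.221527566491307 F [ 1.12 -0.91 -0.51] w 64.18019080283472
spin(rad) opts -0.17620852358775066 2.9653841300020427
dx dy dz cm [-0.23 11.16 -4.98]
label z52 top/side [[597.1   4.6  52. ]] [[598.58   8.11  52.  ]]
top guides
[289.24 166.65] [285.62 163.62   7.88   8.   344.62]
[282.13 205.3 ] [278.88 202.38   8.38   6.5  287.88]
side guides
[332.39 188.47] [328.75 181.25   8.62  16.38 631.  ]
[299.56 194.79] [296.5  187.25   7.12  16.62 578.62]
```

```bash
python3 -m crank '[{"dx":-0.2,"dy":3,"dz":-1.3,"spin":-0.06},{"dx":-0.2,"dy":6,"dz":-2.6,"spin":-0.12},{"dx":-0.2,"dy":9,"dz":-4,"spin":-0.176},{"dx":-0.2,"dy":11.1,"dz":-5,"spin":-0.176},{"dx":-0.2,"dy":11.1,"dz":-5,"spin":-0.176},{"dx":-0.2,"dy":11.1,"dz":-5,"spin":-0.176}]' 40
python3 - <<'E'
from h import *
go(488.1,275.4,112,88.8)
import pickle
t0,s0=pickle.load(open("c0.pkl","rb"))
T=[(289.24,166.65),(282.13,205.3)]
for z in (25,40,52): p=plane(t0,T,z)[:,:2]; print(z,p.ravel(),p.mean(0))
S=[(333,181.5),(300,187.5)]
p=plane(s0,S,52)[:,:2];print("side tops",p.ravel(),p.mean(0))
p=plane(s0,[(332.6,197.2),(300.2,203.4)],6)[:,:2];print("side bottoms",p.ravel(),p.mean(0))
a=np.radians(-11.45);ux=np.array([np.cos(a),np.sin(a)]);uy=np.array([-ux[1],ux[0]])
print("slot line pt", np.array([590.4,7.2])+85*uy, ux,uy)
t=capture("top");s=capture("side");crop(t,170,200,260,290,7,"pics/t16.png");crop(s,200,110,290,190,7,"pics/s16.png")
E
```

```text
time: 17.17
tool_pos: [489.9, 273.1, 111.4]
tcp_rot: [-2.242, 1.57, -2.266]
contact_force: [0.1, -0.8, 0.1]
grip_width: 36.7
t 17.1667 pos [489.86 273.13 111.43] toolx [-0. -0. -1.] jaw 88.62463259752134 j6 -1.1742665716492737 F [ 0.07 -0.75  0.1 ] w 36.73615806737209
spin(rad) opts -0.003060738573922616 3.1385319150158706
dx dy dz cm [-0.06  0.22 -0.18]
25 [671.72  77.99 581.93  96.34] [626.82  87.17]
40 [669.37  77.02 580.98  95.08] [625.17  86.05]
52 [667.48  76.24 580.21  94.07] [623.85  85.15]
side tops [672.08  82.83 586.41 100.25] [629.25  91.54]
side bottoms [668.67  75.48 582.48  93.12] [625.58  84.3 ]
slot line pt [607.27  90.51] [ 0.98 -0.2 ] [0.2  0.98]
```

View pics/s16.png

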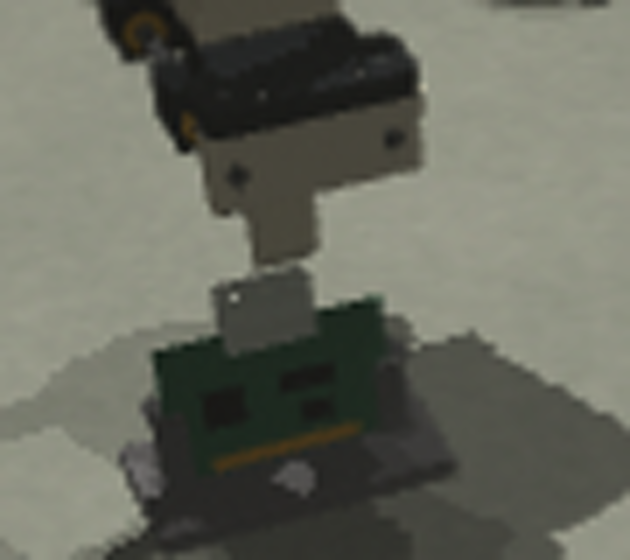

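View pics/t16.png

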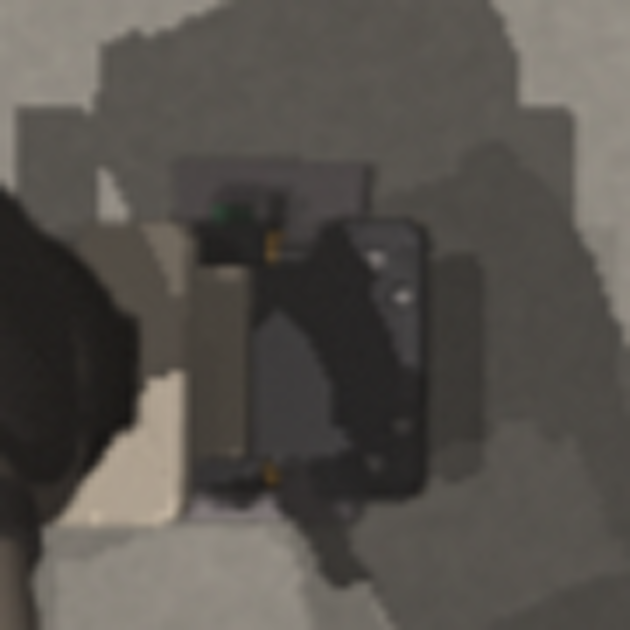

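```bash
python3 -m crank '[{"dx":1,"dy":0.1,"dz":-0.1,"spin":0},{"dx":2.2,"dy":0.1,"dz":-0.1,"spin":0},{"dx":3.4,"dy":0.1,"dz":-0.1,"spin":0},{"dx":4.3,"dy":0.1,"dz":-0.1,"spin":0},{"dx":4.3,"dy":0.1,"dz":-0.1,"spin":0},{"dx":4.3,"dy":0.1,"dz":-0.1,"spin":0}]'
python3 - <<'E'
from h import *
go(488.1,275.4,68,88.8)
E
```

```text
time: 17.77
tool_pos: [488.5, 273.8, 68.3]
tcp_rot: [-2.723, 1.569, -2.749]
contact_force: [0.6, -0.0, 0.5]
grip_width: 36.5
t 17.7667 pos [488.53 273.8   68.26] toolx [-0. -0. -1.] jaw 88.5230718945719 j6 -1.1709973680269288 F [ 0.57 -0.04  0.51] w 36.47154862633849
spin(rad) opts -0.004833307231030292 3.1367593463587626
dx dy dz cm [ 0.03  0.16 -0.05]
```

```bash
python3 -m crank '[{"dx":0,"dy":0.1,"dz":0,"spin":-0.004},{"dx":0,"dy":0.1,"dz":0,"spin":-0.004},{"dx":0,"dy":0.1,"dz":0,"spin":-0.004},{"dx":0,"dy":0.1,"dz":0,"spin":-0.004},{"dx":0,"dy":0.1,"dz":0,"spin":-0.004},{"dx":0,"dy":0.1,"dz":0,"spin":-0.004}]' 5
python3 - <<'E'
from h import *
go(488.1,275.4,68,88.8)
s=capture("side");crop(s,200,110,290,190,7,"pics/s17.png")
E
```

```text
time: 18.27
tool_pos: [488.8, 275.6, 69.3]
tcp_rot: [0.239, 1.57, 0.218]
contact_force: [0.1, -1.0, 3.4]
grip_width: 11.5
t 18.2667 pos [488.8  275.6   69.31] toolx [ 0.  0. -1.] jaw 88.8156893484407 j6 -1.1731475231299058 F [ 0.13 -1.    3.43] w 11.517070125477398
spin(rad) opts 0.00027383078778289054 -3.14131882280201
dx dy dz cm [ 0.13 -0.02 -0.07]
```

View pics/s17.png

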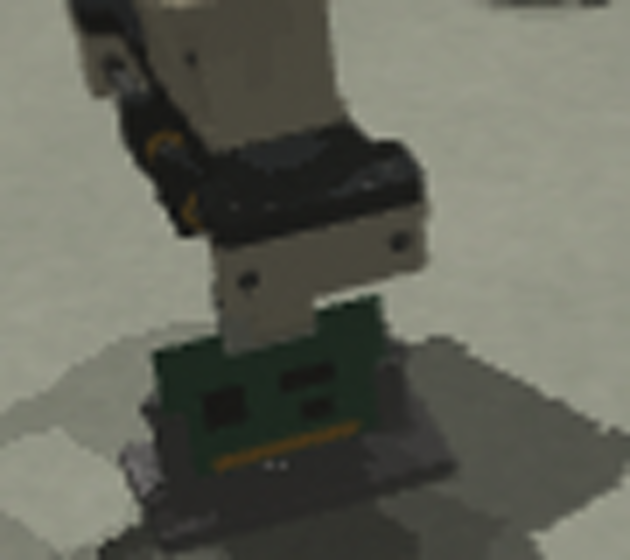

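```bash
python3 -m crank '[{"dx":-0.7,"dy":0,"dz":0,"spin":0},{"dx":-2,"dy":0,"dz":0,"spin":0},{"dx":-4,"dy":0,"dz":0,"spin":0},{"dx":-6,"dy":0,"dz":0,"spin":0},{"dx":-6.2,"dy":0,"dz":0,"spin":0}]'
python3 - <<'E'
from h import *
go(626.6,86.6,131,78.5)
E
```

```text
time: 18.73
tool_pos: [490.3, 276.4, 134.5]
tcp_rot: [0.432, 1.565, 0.411]
contact_force: [1.4, 0.7, -0.8]
grip_width: 11.7
t 18.7333 pos [490.29 276.41 134.52] toolx [ 0.01  0.   -1.  ] jaw 88.81695312561259 j6 -1.1731841486444794 F [ 1.35  0.71 -0.78] w 11.671368205077593
spin(rad) opts 0.18006480081585974 -2.961527852773933
dx dy dz cm [  0.38 -18.7   14.02]
```

```bash
python3 -m crank '[{"dx":0,"dy":-1.5,"dz":1.1,"spin":0},{"dx":0,"dy":-4,"dz":3,"spin":0.06},{"dx":0,"dy":-6.5,"dz":5,"spin":0.12},{"dx":0,"dy":-9,"dz":7,"spin":0.18},{"dx":0,"dy":-12,"dz":9,"spin":0.18},{"dx":0,"dy":-15,"dz":11.3,"spin":0.18},{"dx":0,"dy":-17.5,"dz":13.3,"spin":0.18},{"dx":0,"dy":-18.6,"dz":14.15,"spin":0.18},{"dx":0,"dy":-18.6,"dz":14.15,"spin":0.18},{"dx":0,"dy":-18.6,"dz":14.15,"spin":0.18},{"dx":0,"dy":-18.6,"dz":14.15,"spin":0.18}]'
python3 - <<'E'
from h import *
s=capture("side");t=capture("top")
go(626.6,86.6,121,78.5)
import pickle; pickle.dump((t,s),open('c10.pkl','wb'))
crop(s,265,145,375,245,7,'pics/s18.png');crop(t,255,145,355,235,7,'pics/t18.png')
E
```

```text
time: 19.65
tool_pos: [625.1, 87.8, 130.3]
tcp_rot: [3.001, 1.569, 2.801]
contact_force: [-0.2, -0.2, -0.6]
grip_width: 11.6
t 19.75 pos [625.33  88.15 130.74] toolx [-0.  0. -1.] jaw 78.59414962957004 j6 -1.3533132010933682 F [ 0.21 -0.15 -0.26] w 11.868855111326393
spin(rad) opts 0.0016432210255302175 -3.139949432564263
dx dy dz cm [ 0.97 -0.13  0.16]
```

View pics/s18.png

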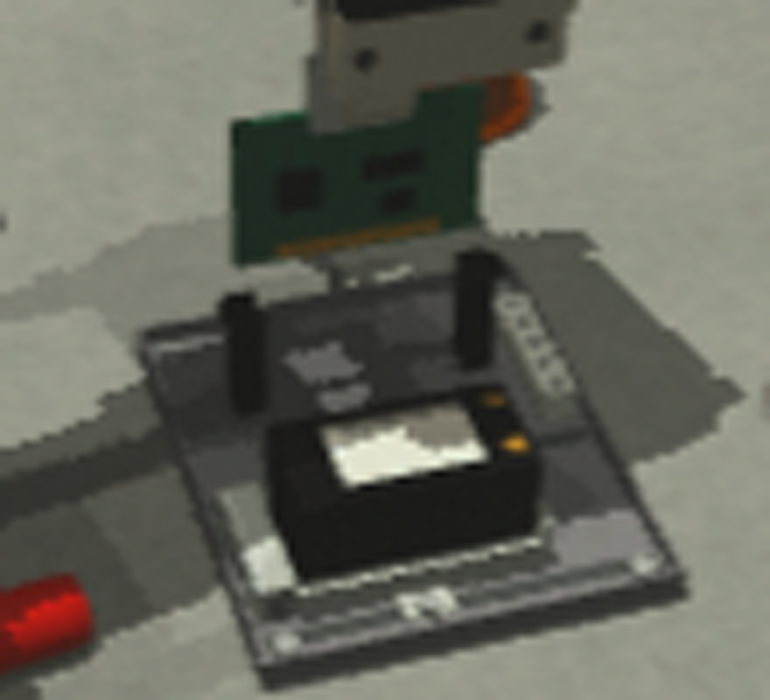

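View pics/t18.png

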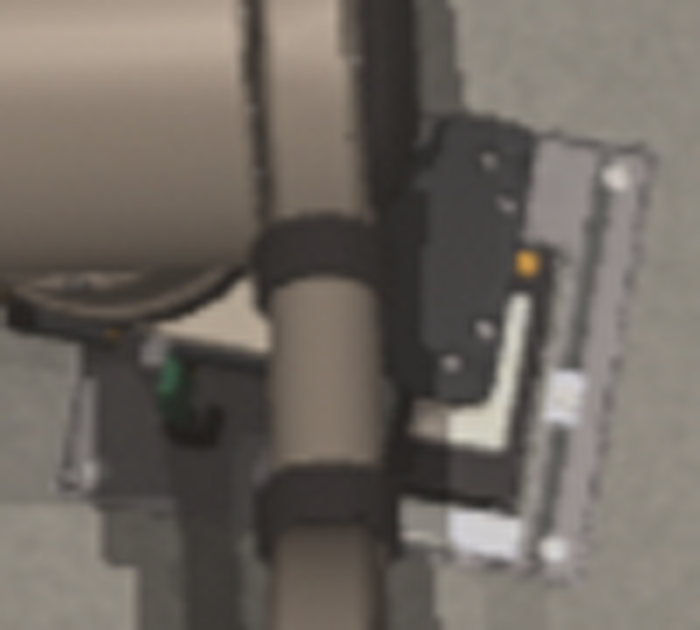

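Run:
```python
from h import *
import pickle
t,s=pickle.load(open("c10.pkl","rb"))
crop(dict(frame=np.clip(s["frame"]*1.8,0,255).astype(np.uint8)),290,155,345,210,14,"pics/s18b.png")
t0,s0=pickle.load(open("c0.pkl","rb"))
crop(dict(frame=np.clip(s0["frame"]*1.8,0,255).astype(np.uint8)),290,172,345,210,14,"pics/s0b.png")
crop(t0,272,155,300,215,10,"pics/t0b.png")
```

```text
(no output)
```

View pics/s18b.png

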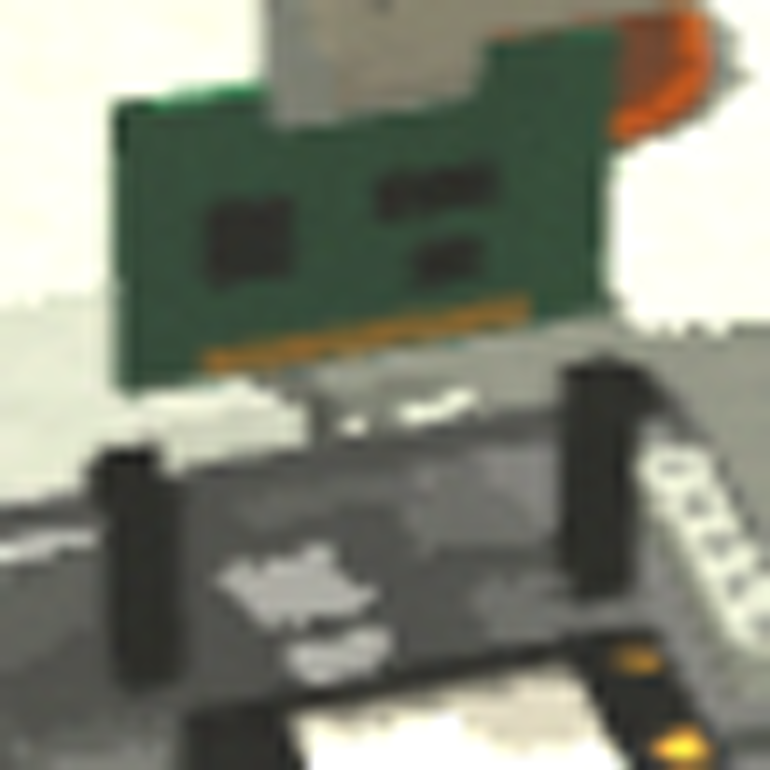

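View pics/s0b.png

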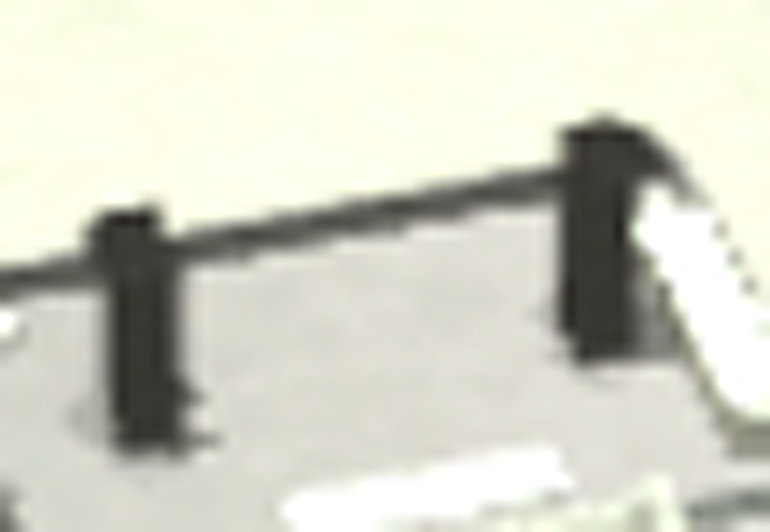

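View pics/t0b.png

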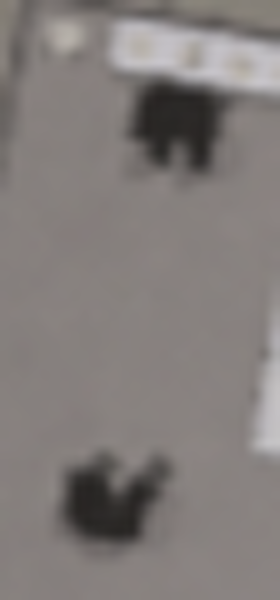

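Run:
```python
from h import *
import pickle
t,s=pickle.load(open("c10.pkl","rb"))
P=lambda l,x0,y0,k:(np.array(l,float)+.5)/k-.5+[x0,y0]
a=np.radians(-11.45);ux=np.array([np.cos(a),np.sin(a)]);uy=np.array([-ux[1],ux[0]])
tcp=np.array([625.2,88.0])
L=lambda p:np.c_[(p[:,:2]-tcp)@ux,(p[:,:2]-tcp)@uy]
print("card bottom front z71",L(plane(s,P([(122,390),(605,318)],290,155,14),71)))
print("card top back-left etc (board top z131)",L(plane(s,P([(118,103),(618,28)],290,155,14),131)))
g=L(plane(s,P([(180,685),(115,690),(578,597),(632,594)],290,155,14),6));print("guides z6 Lin,Lout,Rin,Rout",g,g.mean(0))
g=L(plane(s,P([(178,500),(107,500),(567,405),(637,405)],290,155,14),44));print("guides z44",g,g.mean(0))
t0,_=pickle.load(open("c0.pkl","rb"))
# top view: groove centres: upper guide prongs gap (180,150), lower guide gap (130,480)
g=L(plane(t0,P([(178,165),(135,470)],272,155,10),45));print("top groove mouths",g,g.mean(0))
g=L(plane(t0,P([(175,125),(105,500)],272,155,10),45));print("top guide bodies",g,g.mean(0))
```

```text
card bottom front z71 [[-45.16   2.1 ]
 [ 43.41  -1.91]]
card top back-left etc (board top z131) [[-44.04   4.07]
 [ 44.61   1.88]]
guides z6 Lin,Lout,Rin,Rout [[-37.55  -5.29]
 [-49.34  -3.27]
 [ 40.63  -2.24]
 [ 50.65  -4.27]] [ 1.1  -3.77]
guides z44 [[-35.45   1.67]
 [-47.7    5.24]
 [ 40.57   8.17]
 [ 52.98   4.57]] [2.6  4.91]
top groove mouths [[ 34.87  -4.51]
 [-35.43  -7.31]] [-0.28 -5.91]
top guide bodies [[ 43.78  -2.21]
 [-43.33  -1.83]] [ 0.23 -2.02]
```

```bash
python3 -m crank '[{"dx":0.5,"dy":-0.05,"dz":0.1,"spin":0.002},{"dx":1.0,"dy":-0.1,"dz":0.17,"spin":0.002},{"dx":1.5,"dy":-0.1,"dz":0.17,"spin":0.002},{"dx":1.5,"dy":-0.1,"dz":0.17,"spin":0.002},{"dx":1.5,"dy":-0.1,"dz":0.17,"spin":0.002}]'
python3 - <<'E'
from h import *
s=capture("side")
go(626.9,86.7,115,78.5)
import pickle; pickle.dump(s,open('c11.pkl','wb'))
crop(dict(frame=np.clip(s["frame"]*1.8,0,255).astype(np.uint8)),290,155,345,210,14,"pics/s19.png")
E
```

```text
time: 20.17
tool_pos: [627.2, 85.5, 115.2]
tcp_rot: [-3.029, 1.57, 3.052]
contact_force: [0.2, -0.2, -1.2]
grip_width: 11.6
t 20.2167 pos [627.56  85.45 115.62] toolx [-0.  0. -1.] jaw 78.38629532318033 j6 -1.353814766092665 F [-0.94 -0.18 -2.18] w 11.675142993937719
spin(rad) opts -0.0019845209854192367 3.1396081326043737
dx dy dz cm [ 0.06  0.11 -0.09]
```

View pics/s19.png

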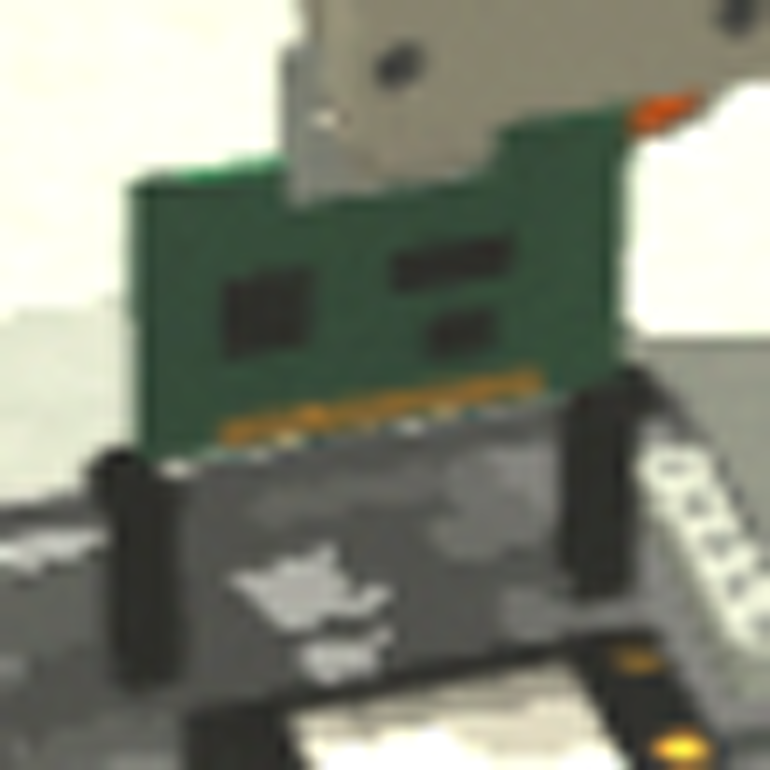

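```bash
python3 -m crank '[{"dx":0,"dy":0.08,"dz":0,"spin":0},{"dx":0,"dy":0.15,"dz":0,"spin":0},{"dx":0,"dy":0.15,"dz":0,"spin":0},{"dx":0,"dy":0.15,"dz":0,"spin":0}]'
python3 - <<'E'
from h import *
s=capture("side");t=capture("top")
go(626.7,87,115,78.5)
crop(dict(frame=np.clip(s["frame"]*1.8,0,255).astype(np.uint8)),290,155,345,210,14,"pics/s20.png")
crop(t,255,145,355,235,7,'pics/t20.png')
E
```

```text
time: 20.55
tool_pos: [628.1, 86.9, 116.0]
tcp_rot: [0.403, 1.57, 0.2]
contact_force: [-0.2, 0.0, -1.2]
grip_width: 11.4
t 20.65 pos [628.01  86.81 115.98] toolx [ 0.  0. -1.] jaw 78.37975760398356 j6 -1.3515002938062004 F [-0.16 -0.49 -1.25] w 11.646160261065656
spin(rad) opts -0.0020986257109737345 3.1394940278788193
dx dy dz cm [ 0.1  -0.01 -0.13]
```

View pics/s20.png

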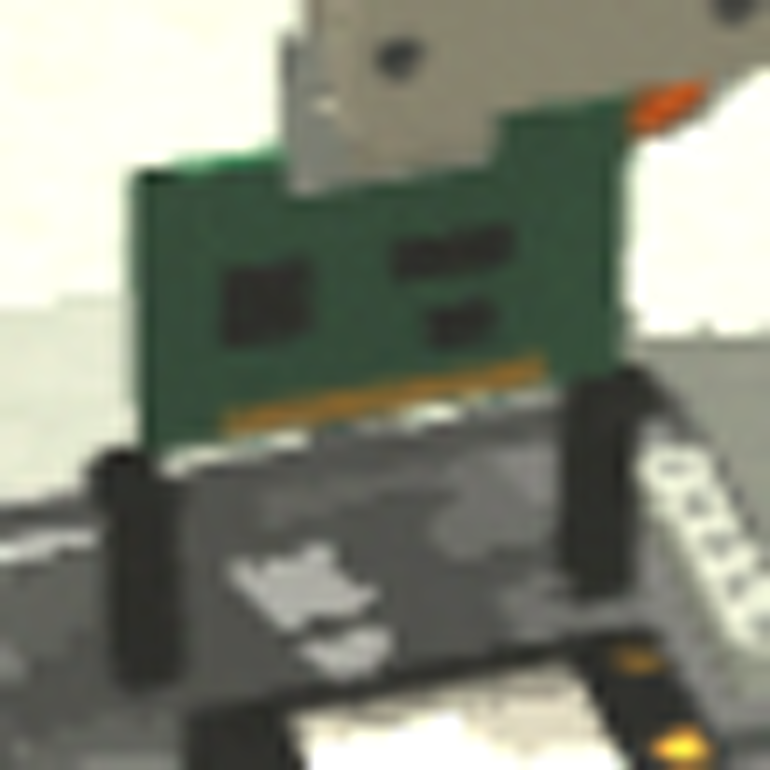

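View pics/t20.png

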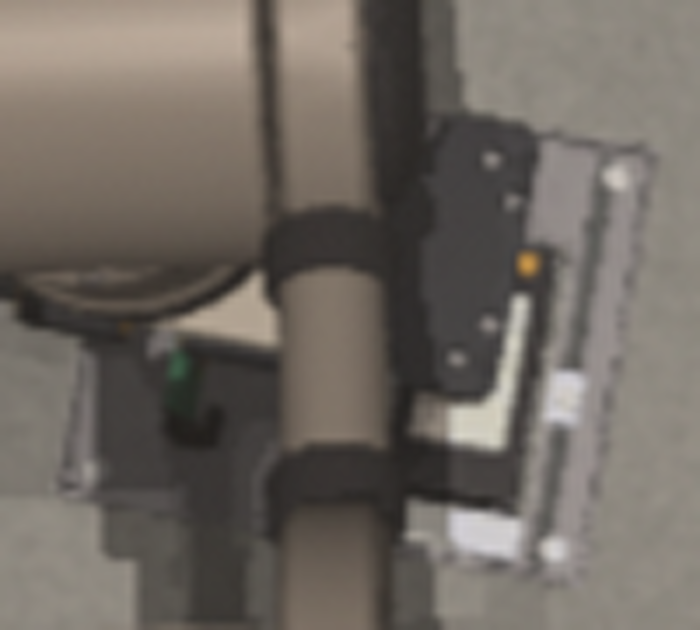

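```bash
python3 -m crank '[{"dx":0.2,"dy":0,"dz":-0.06,"spin":-0.002},{"dx":0.4,"dy":0,"dz":-0.12,"spin":-0.002},{"dx":0.6,"dy":0,"dz":-0.12,"spin":-0.002},{"dx":0.7,"dy":0,"dz":-0.12,"spin":-0.002},{"dx":0.7,"dy":0,"dz":-0.12,"spin":-0.002}]'
python3 - <<'E'
from h import *
s=capture("side")
go(626.7,87,115,78.5)
crop(dict(frame=np.clip(s["frame"]*1.8,0,255).astype(np.uint8)),290,155,345,210,14,"pics/s21.png")
E
```

```text
time: 21.07
tool_pos: [626.5, 87.0, 108.4]
tcp_rot: [-3.026, 1.57, 3.056]
contact_force: [0.7, 0.9, -0.4]
grip_width: 11.9
t 21.1167 pos [626.68  87.05 108.61] toolx [-0.  0. -1.] jaw 78.49463961434478 j6 -1.3530998939440797 F [ 0.67 -0.09 -0.71] w 11.58903810669541
spin(rad) opts -9.355637886031317e-05 3.1414990972109327
dx dy dz cm [-0.64 -0.    0.  ]
```

View pics/s21.png

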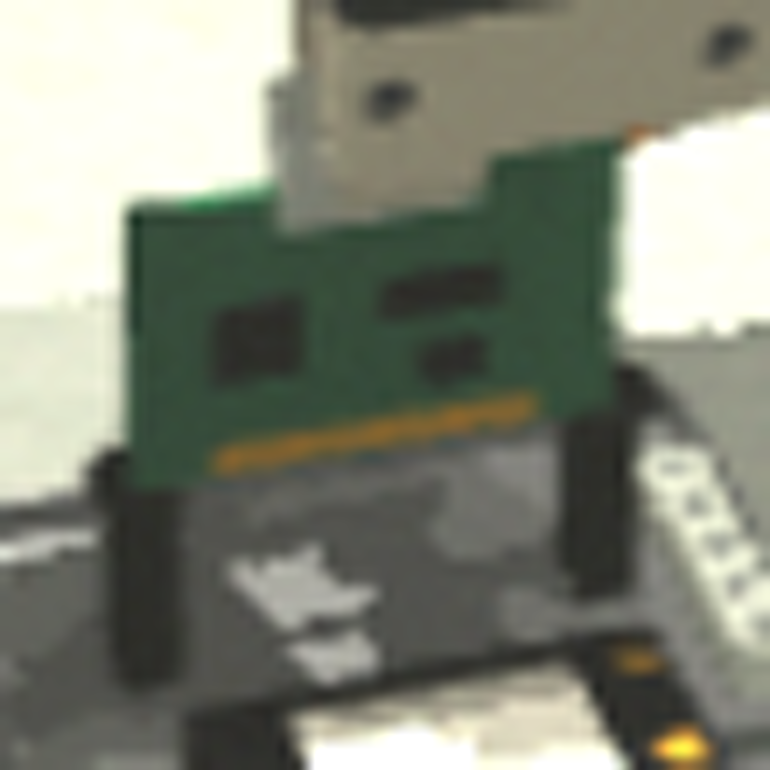

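```bash
python3 -m crank '[{"dx":0.15,"dy":0,"dz":0,"spin":0},{"dx":0.3,"dy":0,"dz":0,"spin":0},{"dx":0.4,"dy":0,"dz":0,"spin":0},{"dx":0.4,"dy":0,"dz":0,"spin":0}]'
python3 - <<'E'
from h import *
s=capture("side")
go(626.7,87,115,78.5)
crop(dict(frame=np.clip(s["frame"]*1.8,0,255).astype(np.uint8)),290,155,345,210,14,"pics/s22.png")
E
```

```text
time: 21.45
tool_pos: [626.6, 87.0, 104.5]
tcp_rot: [-3.123, 1.57, 2.96]
contact_force: [0.5, -0.1, -1.6]
grip_width: 11.8
t 21.5 pos [626.7   87.05 104.71] toolx [-0.  0. -1.] jaw 78.49573421639748 j6 -1.3531051584784102 F [ 0.17 -0.55 -0.7 ] w 11.881309873827009
spin(rad) opts -7.445196904155813e-05 3.1415182016207512
dx dy dz cm [-1.03 -0.01  0.  ]
```

View pics/s22.png

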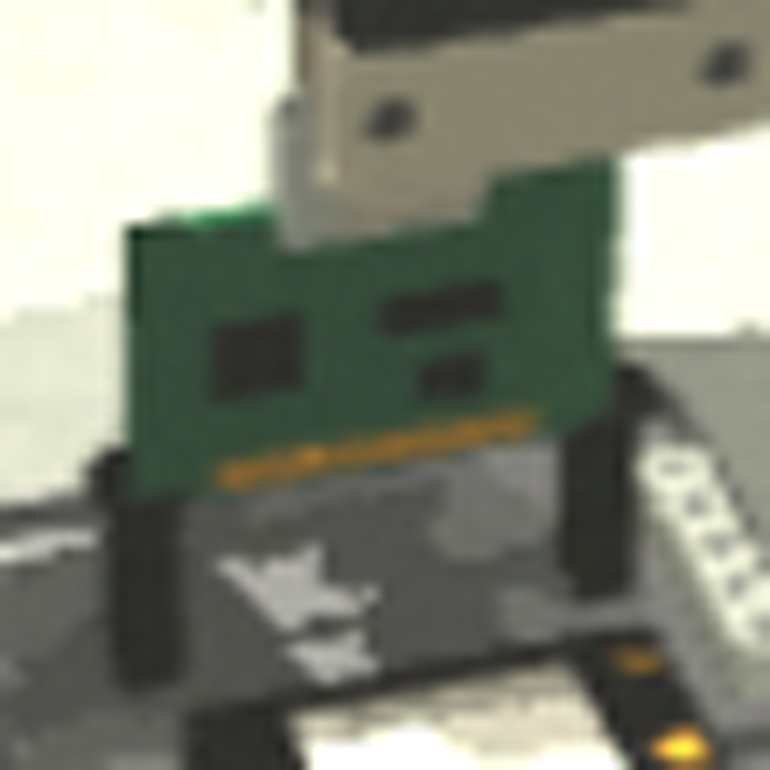

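```bash
python3 -m crank '[{"dx":0.2,"dy":0,"dz":0,"spin":0},{"dx":0.4,"dy":0,"dz":0,"spin":0},{"dx":0.6,"dy":0,"dz":0,"spin":0},{"dx":0.6,"dy":0,"dz":0,"spin":0}]'
python3 - <<'E'
from h import *
s=capture("side")
go(626.7,87,115,78.5)
crop(dict(frame=np.clip(s["frame"]*1.8,0,255).astype(np.uint8)),290,155,345,210,14,"pics/s23.png")
E
```

```text
time: 21.83
tool_pos: [626.5, 87.0, 98.3]
tcp_rot: [-3.023, 1.57, 3.06]
contact_force: [-0.7, 0.3, -0.2]
grip_width: 11.7
t 21.8833 pos [626.57  87.06  98.48] toolx [-0.  0. -1.] jaw 78.49438632127453 j6 -1.3531042462723548 F [-0.64 -0.12 -1.61] w 11.82653620297983
spin(rad) opts -9.797717690856241e-05 3.1414946764128846
dx dy dz cm [-1.65 -0.    0.01]
```

View pics/s23.png

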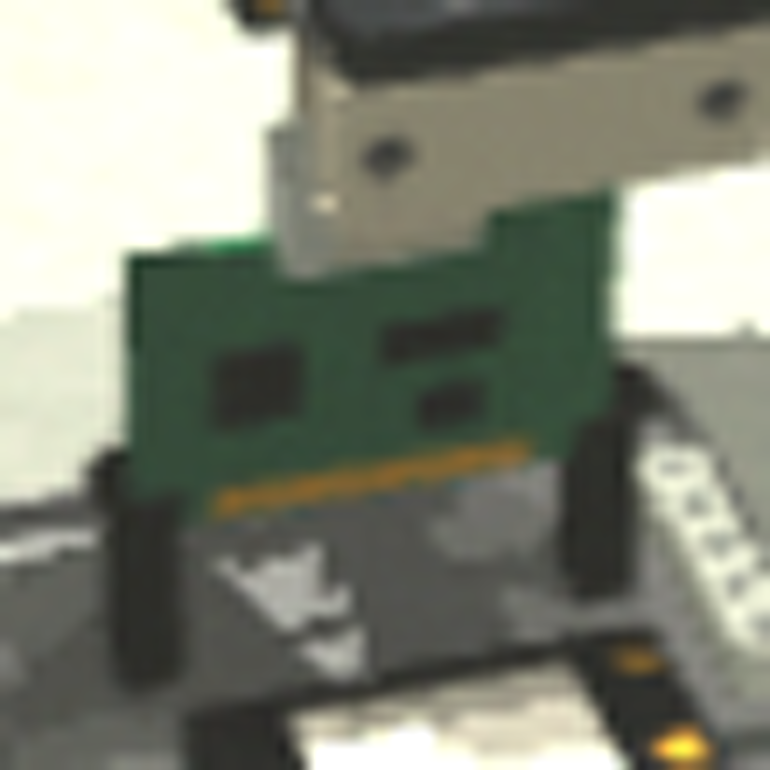

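```bash
python3 -m crank '[{"dx":0.4,"dy":0,"dz":0,"spin":0},{"dx":0.8,"dy":0,"dz":0,"spin":0},{"dx":1.2,"dy":0,"dz":0,"spin":0},{"dx":1.5,"dy":0,"dz":0,"spin":0}]'
python3 -m crank '[{"dx":0.4,"dy":0,"dz":0,"spin":0},{"dx":0.8,"dy":0,"dz":0,"spin":0},{"dx":1.2,"dy":0,"dz":0,"spin":0},{"dx":1.4,"dy":0,"dz":0,"spin":0}]'
```

```text
time: 22.22
tool_pos: [626.5, 87.1, 83.1]
tcp_rot: [-3.009, 1.57, 3.074]
contact_force: [0.3, -0.7, -1.8]
grip_width: 11.7
time: 22.55
tool_pos: [626.5, 87.0, 69.1]
tcp_rot: [-2.958, 1.57, 3.124]
contact_force: [0.3, 0.8, -1.1]
grip_width: 11.6
```

```bash
python3 -m crank '[{"dx":0.1,"dy":0,"dz":0,"spin":0},{"dx":0.2,"dy":0,"dz":0,"spin":0},{"dx":0.3,"dy":0,"dz":0,"spin":0},{"dx":0.3,"dy":0,"dz":0,"spin":0}]'
python3 -m crank '[{"dx":0.1,"dy":0,"dz":0,"spin":0},{"dx":0.2,"dy":0,"dz":0,"spin":0},{"dx":0.2,"dy":0,"dz":0,"spin":0}]'
```

```text
time: 22.88
tool_pos: [626.8, 87.1, 66.8]
tcp_rot: [1.05, 1.571, 0.85]
contact_force: [-0.6, -0.5, -1.5]
grip_width: 11.7
time: 23.13
tool_pos: [627.0, 87.1, 65.3]
tcp_rot: [0.349, 1.57, 0.148]
contact_force: [-1.1, 1.4, 2.1]
grip_width: 11.8
```

```bash
python3 -m crank '[{"dx":0.06,"dy":0,"dz":0,"spin":0},{"dx":0.12,"dy":0,"dz":0,"spin":0},{"dx":0.12,"dy":0,"dz":0,"spin":0}]'
python3 -m crank '[{"dx":0,"dy":0,"dz":0,"spin":0},{"dx":0,"dy":0,"dz":0,"spin":0},{"dx":0,"dy":0,"dz":0,"spin":0},{"dx":-1,"dy":0,"dz":0,"spin":0},{"dx":-3.5,"dy":0,"dz":0,"spin":0},{"dx":-7,"dy":0,"dz":0,"spin":0},{"dx":-10,"dy":2,"dz":-2,"spin":0},{"dx":-10,"dy":6,"dz":-5,"spin":0},{"dx":-10,"dy":10,"dz":-9,"spin":0},{"dx":-10,"dy":14,"dz":-12,"spin":0},{"dx":-10,"dy":16,"dz":-14,"spin":0},{"dx":-10,"dy":16,"dz":-14,"spin":0}]' 40
python3 - <<'E'
from h import *
s=capture("side");t=capture("top")
go(626.7,87,115,78.5)
import pickle; pickle.dump((t,s),open('c12.pkl','wb'))
crop(s,265,145,375,245,7,'pics/s24.png');crop(t,255,145,355,235,7,'pics/t24.png');cv2.imwrite("pics/t24f.png",t["frame"])
E
```

```text
time: 23.38
tool_pos: [627.1, 87.1, 65.3]
tcp_rot: [0.268, 1.569, 0.067]
contact_force: [-3.5, -0.6, 9.4]
grip_width: 11.8
time: 24.38
tool_pos: [518.7, 275.7, 164.5]
tcp_rot: [2.03, 1.569, 1.832]
contact_force: [0.3, -0.4, -0.5]
grip_width: 36.9
t 24.4833 pos [519.68 274.72 164.47] toolx [ 0.  0. -1.] jaw 78.75883357104799 j6 -1.0193560272370834 F [ 1.09  0.28 -0.07] w 37.00284031408554
spin(rad) opts 0.004517498029482039 -3.1370751555603107
dx dy dz cm [  4.93 -16.33  14.16]
```

View pics/s24.png

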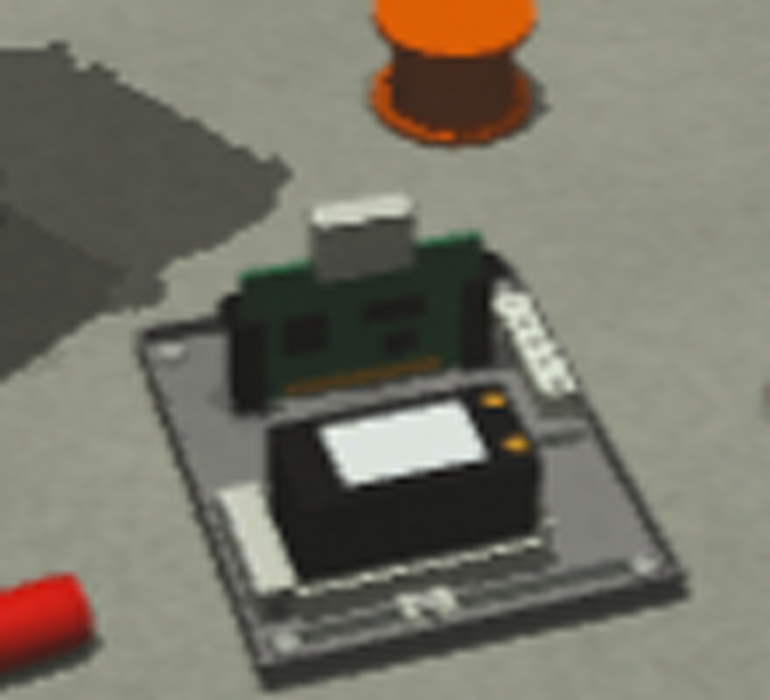

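View pics/t24.png

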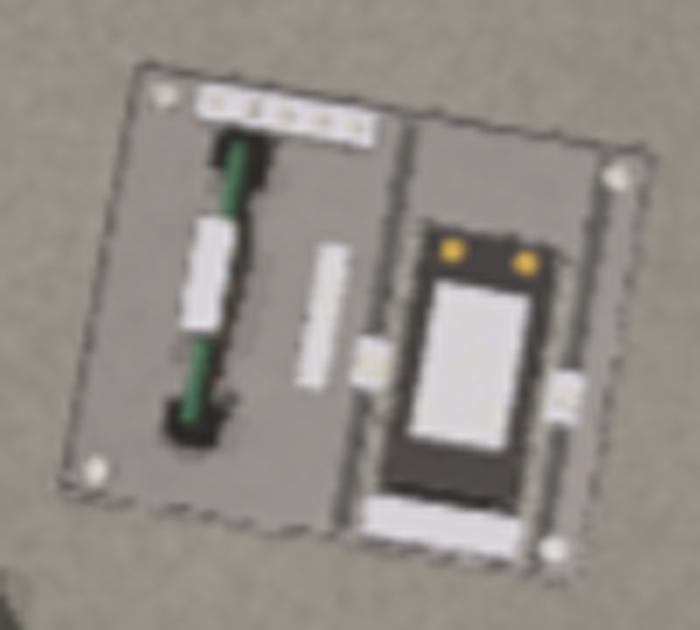

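View pics/t24f.png

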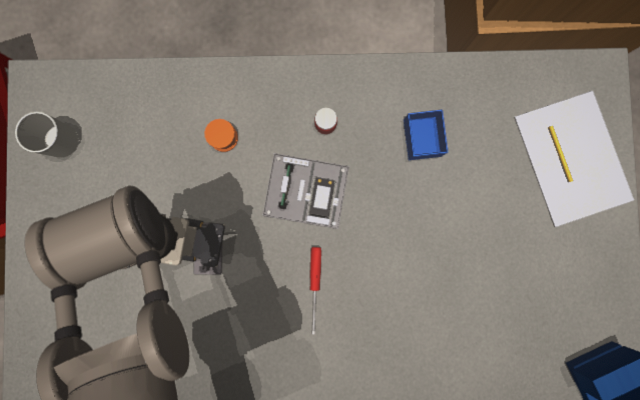

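Run:
```python
from h import *
import pickle
t,s=pickle.load(open("c12.pkl","rb")); t0,s0=pickle.load(open("c0.pkl","rb"))
def white(c,x0,y0,x1,y1,thr):
    G=cv2.resize(cv2.cvtColor(c["frame"],cv2.COLOR_BGR2GRAY)[y0:y1,x0:x1],None,fx=8,fy=8,interpolation=cv2.INTER_CUBIC)
    k,l,q,ce=cv2.connectedComponentsWithStats((G>thr).astype(np.uint8)); i=1+np.argmax(q[1:,4]); return (ce[i]+.5)/8-.5+[x0,y0]
def gold(c,x0,y0,x1,y1):
    h=cv2.cvtColor(cv2.resize(c["frame"][y0:y1,x0:x1],None,fx=8,fy=8,interpolation=cv2.INTER_CUBIC),cv2.COLOR_BGR2HSV)
    k,l,q,ce=cv2.connectedComponentsWithStats(cv2.inRange(h,(10,120,110),(30,255,255)))
    return [((ce[i]+.5)/8-.5+[x0,y0]) for i in range(1,k) if q[i,4]>60]
gt=gold(t,312,172,340,190);gs=gold(s,328,198,345,212);gt.sort(key=lambda p:p[0]);gs.sort(key=lambda p:p[1])
print("label",tri(t,[white(t,310,182,333,212,140)],s,[white(s,308,200,337,216,140)]),"gold",tri(t,gt,s,gs))
print("pull now",tri(t,[white(t,278,172,292,196,150)],s,[white(s,306,170,328,180,140)]))
print("pull start",tri(t0,[white(t0,190,238,205,262,150)],s0,[white(s0,228,145,246,155,140)]))
```

```text
label [[596.73   4.71  55.5    0.21]] gold [[634.52   9.17  55.63   0.21]
 [629.42 -14.26  56.52   0.17]]
pull now [[624.31  85.78  93.27   0.05]]
pull start [[486.43 271.9   99.34   2.06]]
```

```bash
python3 -c "
from h import *
bot.close_job(); print(sensors.get_obs()['time'])"
```

```text
the job is handed in; nothing more can be done
the job is handed in; nothing more can be done
```

The battery is in its bay and the card is in its guides. Both are released, and I handed the job in at about 24.5 s; no verdict was reported.

**Battery:** My first grip, near the far end, held the block level, and it slipped flat back onto the bench when I eased the grip. I re-gripped it near the middle and rested its far end on the cradle's end wall to tilt it about 13°. The tongue then slid under the lip until I felt the lip. I lowered it in small steps; the highest wrist reading was 15.4 N at the end of a step (readings come only at the end of each move). The camera check puts the label and terminals about 5.1 to 5.6 mm higher than they were on the bench, against 6 mm expected, so the block is level to within about half a millimetre.

**Card:** It went down the guides without resistance, touched the floor at the expected height, and was pressed with about 9 N. It stands 85.0 mm across from the battery, as the chassis layout requires.

**Disagreements:**
- The two cameras differed by 3 to 5 mm in y, so I aligned using their average, the robot's own readings and touch.
- The card's measured drop came out at 6 mm instead of 4 mm, which is within that camera error.

The spool, bin, screwdriver and can look unmoved in the last top picture. The arm was clear of everything in that picture.

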